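# Clear the jar rinser's clips into the covered lane

### The arm

A 6-joint arm with a two-finger parallel gripper is mounted at the origin on the work surface. World frame = base frame: x ahead of the robot, y to its left, z up, the work surface at z = 0. Lengths are in m, angles in rad, forces in N, time in s.
With the tool pointing down it reaches from about 0.3 to 0.85 m from the base axis. Payload 4.2 kg.
Tool frame: the origin (TCP) lies at the very end of the fingers, on their centre line; the grasp point (between the pads) lies 19 mm behind it; z points along the fingers, y is the line along which they close (so a half turn about z gives the same grasp; the last joint's range is limited). The gripper opens to 91 mm and grips with 3 to 60 N. Pads are 32 mm wide; open, the fingers measure 118 mm over their backs; the gripper's body (76 mm by 178 mm) begins 60 mm behind the grasp point.
Start: joints at [1.316, 0.32, 1.565, -0, 1.257, -0.02], TCP at [0.134, 0.559, 0.214] pointing down, gripper open.
Joint ranges: [-3.11, 3.11], [-0.84, 2.01], [0.21, 2.61], [-1.34, 4.49], [0.05, 2.63], [-2.56, 2.56]. Speed limits (rad/s): [2.57, 2.57, 3.14, 3.14, 3.14, 3.14].

### API

Orientations are given as a unit quaternion [x, y, z, w].
In Python, from plant import r, grab_frame, camera_params, recognise, masks_of gives the robot as it stands.
- The arm moves only by the tool apply_moves, never from a script. Its argument "increments" is a list of rows, each a list of 5 numbers: the shift along the tool's x, y, z in m, then the turn about the tool's z in rad, then the closure, from 0 (fully open) to 1 (shut). A call has exactly 10 rows; each row is the pose to reach, as a shift and turn from the pose commanded when the call began, along the tool's axes at that moment; what a row does not reach only later rows make up. A row lasts 1/8 s, in which the tool goes at most 62.5 mm and 10.7 degrees, less where a joint would pass 70% of its speed; a pose out of reach is approached as far as the arm can. A call with a gripper value outside its range is refused whole. The fingers move at their own pace and stop on an object; "squeeze" is the grip in N (left out, the last holds). Time passes only in rows, so rows that repeat a pose let the fingers close, or fill a call up. It gives the time, the measured TCP pose, the force, the opening and the grip force at its end, in the units of the state.
- r.read_state(): the state, without advancing time (a new reading comes with each control period).
- grab_frame(name): name is "side" or "top"; returns the picture (384x512x3 uint8, blue, green, red); there is no depth.
- camera_params(name): a dict with "camera_matrix" (3x3 intrinsics, pixels), "pose" (4x4, takes a point from camera to world coordinates). Camera axes: x right, y down, z forward; pixel columns grow to the right and rows downward; lengths in m; the calibration is good to about 2 mm. A picture is of the moment at which its call begins. camera_params takes no time and is no camera call.
- r.job_done(): hands the job in; it is judged then, once.
Trained networks look in the newest picture that a camera, given by its name, has taken for a name from the list of things; names that differ only in an ending like _2 or _b are one class to them, and where a whole thing is asked for, a point or a joint stands for the part that bears it (a point fixed in the world has none). Each returns a list of dicts, best first, with "score" (0 to 1); they miss things now and then, are a little off and sometimes report something else, mostly with a low value. They report only what shows in the picture. A call takes as long as a camera call. They do not tell look-alikes from the thing itself.
- recognise(camera, name): "position" ([row, column] in pixels, amid what is visible of it).
- masks_of(camera, name): "region" (384x512 bool, what is visible of it) and "position" ([row, column] in pixels, amid what is visible of it).
The state is a dict: "clock": time; "qpos": joint angles; "qvel": joint speeds; "joint_torque": joint torques, N m; "tool_pos": TCP position; "eef_rot": TCP orientation; "ft_force": force on the tool from outside, world axes, zero at the start; "wrist_torque": the same for the moment, N m; "grip_width": opening from 0.0 (shut) to 1.0 (fully open); "finger_force": force on a finger pad.
Only numpy, scipy, OpenCV 4.12 (cv2) and the standard library are available. Lean on these libraries where they do the work, as an engineer would, in place of code of your own. Each camera call takes 0.05 s, during which the arm holds its last target. There are 200 camera calls.

### The job

The line has stopped with clean open jars still in the rinser's spring clips. Pull every jar out of its clip, stand it in the open part of the lane, close it with one of the blue stoppers pressed fully home, and slide it along the lane until its whole mouth is under the clear guard, leaving all the stoppered jars upright there. Leave the loose machine parts, caps and spanner where they lie.

Things in the scene. Friction and masses are not known exactly. Their poses are not given: they have to be found in the camera images.
- jar0_mid (a point): open amber jar, one of up to four alike (2 or 3 present; an absent one reads None from the start), in a clip of the rail at first. Body 52 mm across up to 47 mm above its foot, shoulder, then neck 42 mm across outside, 36 inside, rim 66 mm above the foot; 120 g. Point: its centre, 33 mm above the foot; z up its axis
- jar1_mid (a point): open amber jar, one of up to four alike (2 or 3 present; an absent one reads None from the start), in a clip of the rail at first. Body 52 mm across up to 47 mm above its foot, shoulder, then neck 42 mm across outside, 36 inside, rim 66 mm above the foot; 120 g. Point: its centre, 33 mm above the foot; z up its axis
- jar2_mid (a point): open amber jar, one of up to four alike (2 or 3 present; an absent one reads None from the start), in a clip of the rail at first. Body 52 mm across up to 47 mm above its foot, shoulder, then neck 42 mm across outside, 36 inside, rim 66 mm above the foot; 120 g. Point: its centre, 33 mm above the foot; z up its axis
- jar3_mid (a point): open amber jar, one of up to four alike (2 or 3 present; an absent one reads None from the start), in a clip of the rail at first. Body 52 mm across up to 47 mm above its foot, shoulder, then neck 42 mm across outside, 36 inside, rim 66 mm above the foot; 120 g. Point: its centre, 33 mm above the foot; z up its axis
- stopper0_mid (a point): blue tapered stopper, one of four alike, standing taper down on the bench: plug 16 mm long, 29 mm across below, 34 at its top; head above it 45 mm across, 14 mm high; 30 g. Point: its centre, 15 mm above its lower end; z towards the head. Seated, the head rests on the jar's rim and this point is 32 mm above the jar's centre
- stopper1_mid (a point): blue tapered stopper, one of four alike, standing taper down on the bench: plug 16 mm long, 29 mm across below, 34 at its top; head above it 45 mm across, 14 mm high; 30 g. Point: its centre, 15 mm above its lower end; z towards the head. Seated, the head rests on the jar's rim and this point is 32 mm above the jar's centre
- stopper2_mid (a point): blue tapered stopper, one of four alike, standing taper down on the bench: plug 16 mm long, 29 mm across below, 34 at its top; head above it 45 mm across, 14 mm high; 30 g. Point: its centre, 15 mm above its lower end; z towards the head. Seated, the head rests on the jar's rim and this point is 32 mm above the jar's centre
- stopper3_mid (a point): blue tapered stopper, one of four alike, standing taper down on the bench: plug 16 mm long, 29 mm across below, 34 at its top; head above it 45 mm across, 14 mm high; 30 g. Point: its centre, 15 mm above its lower end; z towards the head. Seated, the head rests on the jar's rim and this point is 32 mm above the jar's centre
- clip_rail: fixed rail with four C-shaped spring clips in a row along its y at y = -150, -50, 50, 150 mm, x = 0 (the jars' axes); every clip opens towards the rail's -x. Origin on the bench under the middle of the row. 440 mm long; the jars stand on its 5 mm thick base plate (x -20 to 70 mm); an aluminium bar 74 mm high stands behind them (x 40 to 70 mm)
- clip_jaws (a point): clip 0 (y = -150 mm of the rail), at its centre, 13 mm above the bench; all four clips are alike. Two sprung steel jaws, 4 mm thick, 8 to 19 mm above the bench, wrap the jar past its widest point. They resist a pull in the rail's -x with about 10 N, most after some 10 mm, and have let go by 20 mm; 45 mm out the jar is clear
- hold_down (a point): tip of clip 0's hold-down tab; each clip has one: a steel strip 26 mm wide from x = 8 mm of the rail backwards, underside 75 mm and top 78 mm above the bench. It reaches over the back of the jar's rim, so a jar can be neither lifted nor stoppered while in its clip
- lane: fixed steel lane for the jars along its own y, 365 mm long. Origin on the bench, mid-lane, under the guard's edge where jars go in. Floor 4 mm above the bench, 59 mm wide between a blue rail (x 29.5 to 39.5 mm) and a black one (x -29.5 to -39.5), tops 20 mm above the bench. Open above from y = 0 to 175 mm, open-ended there; roofed from y = 0 to -190; stop plate at y = -184
- guard_edge (a point): middle of the lower edge of the clear guard sheet, with a yellow strip on top, at the lane's y = 0, 97 mm above the bench. The sheet is 112 mm wide, top 100 mm above the bench, roofs the lane from y = 0 to -190 mm, on posts outside the rails. A jar with a seated stopper (top 84 mm above the lane floor) passes under it
- star_knob: bystander: black five-lobed clamping knob, 46 mm across, 22 mm high, lying about; origin at its underside
- capping_chuck: bystander: white and steel capping head, 66 mm across, 90 mm high, standing; origin at its underside
- centring_cone: bystander: white plastic centring cone, 60 mm across, 42 mm high; origin at its underside
- screw_cap0: bystander: white ribbed screw cap, 46 mm across, 14 mm high, often among the stoppers; it is not a stopper; origin at its underside
- screw_cap1: bystander: a second such screw cap; origin at its underside
- wrench: bystander: steel spanner lying on the bench; origin at its underside
Mind the look-alikes: they are no part of the job. Leave any yellow look-alike of the part that bears stopper2_mid alone.

How it is judged:
At the end, for the whole second after the job is handed in: Every jar present stands upright (within 0.08 rad) and at rest on the floor of the lane between its rails, its centre at least 12 mm inside the edge of the guard, with a blue stopper seated in its neck (head on the rim within about 2.5 mm, within 6 mm of the axis, within 0.12 rad of straight) (x of jar0_mid in the frame of lane between -0.01 and 0.01 m and y of jar0_mid in the frame of lane between -0.186 and -0.012 m and z of jar0_mid in the frame of lane between 0.033 and 0.041 m and angle between each of jar0_mid, jar1_mid, jar2_mid, jar3_mid's own z axis and vertical below 0.08 rad and linear speed of each of jar0, jar1, jar2, jar3 below 0.02 m/s and ((horizontal distance between stopper0_mid and jar0_mid below 0.006 m and z of stopper0_mid in the frame of jar0_mid between 0.028 and 0.0345 m and angle between the z axis of stopper0_mid and the z axis of jar0_mid, either way round below 0.12 rad) or (horizontal distance between stopper1_mid and jar0_mid below 0.006 m and z of stopper1_mid in the frame of jar0_mid between 0.028 and 0.0345 m and angle between the z axis of stopper1_mid and the z axis of jar0_mid, either way round below 0.12 rad) or (horizontal distance between stopper2_mid and jar0_mid below 0.006 m and z of stopper2_mid in the frame of jar0_mid between 0.028 and 0.0345 m and angle between the z axis of stopper2_mid and the z axis of jar0_mid, either way round below 0.12 rad) or (horizontal distance between stopper3_mid and jar0_mid below 0.006 m and z of stopper3_mid in the frame of jar0_mid between 0.028 and 0.0345 m and angle between the z axis of stopper3_mid and the z axis of jar0_mid, either way round below 0.12 rad)) and x of jar1_mid in the frame of lane between -0.01 and 0.01 m and y of jar1_mid in the frame of lane between -0.186 and -0.012 m and z of jar1_mid in the frame of lane between 0.033 and 0.041 m and ((horizontal distance between stopper0_mid and jar1_mid below 0.006 m and z of stopper0_mid in the frame of jar1_mid between 0.028 and 0.0345 m and angle between the z axis of stopper0_mid and the z axis of jar1_mid, either way round below 0.12 rad) or (horizontal distance between stopper1_mid and jar1_mid below 0.006 m and z of stopper1_mid in the frame of jar1_mid between 0.028 and 0.0345 m and angle between the z axis of stopper1_mid and the z axis of jar1_mid, either way round below 0.12 rad) or (horizontal distance between stopper2_mid and jar1_mid below 0.006 m and z of stopper2_mid in the frame of jar1_mid between 0.028 and 0.0345 m and angle between the z axis of stopper2_mid and the z axis of jar1_mid, either way round below 0.12 rad) or (horizontal distance between stopper3_mid and jar1_mid below 0.006 m and z of stopper3_mid in the frame of jar1_mid between 0.028 and 0.0345 m and angle between the z axis of stopper3_mid and the z axis of jar1_mid, either way round below 0.12 rad)) and x of jar2_mid in the frame of lane between -0.01 and 0.01 m and y of jar2_mid in the frame of lane between -0.186 and -0.012 m and z of jar2_mid in the frame of lane between 0.033 and 0.041 m and ((horizontal distance between stopper0_mid and jar2_mid below 0.006 m and z of stopper0_mid in the frame of jar2_mid between 0.028 and 0.0345 m and angle between the z axis of stopper0_mid and the z axis of jar2_mid, either way round below 0.12 rad) or (horizontal distance between stopper1_mid and jar2_mid below 0.006 m and z of stopper1_mid in the frame of jar2_mid between 0.028 and 0.0345 m and angle between the z axis of stopper1_mid and the z axis of jar2_mid, either way round below 0.12 rad) or (horizontal distance between stopper2_mid and jar2_mid below 0.006 m and z of stopper2_mid in the frame of jar2_mid between 0.028 and 0.0345 m and angle between the z axis of stopper2_mid and the z axis of jar2_mid, either way round below 0.12 rad) or (horizontal distance between stopper3_mid and jar2_mid below 0.006 m and z of stopper3_mid in the frame of jar2_mid between 0.028 and 0.0345 m and angle between the z axis of stopper3_mid and the z axis of jar2_mid, either way round below 0.12 rad)) and x of jar3_mid in the frame of lane between -0.01 and 0.01 m and y of jar3_mid in the frame of lane between -0.186 and -0.012 m and z of jar3_mid in the frame of lane between 0.033 and 0.041 m and ((horizontal distance between stopper0_mid and jar3_mid below 0.006 m and z of stopper0_mid in the frame of jar3_mid between 0.028 and 0.0345 m and angle between the z axis of stopper0_mid and the z axis of jar3_mid, either way round below 0.12 rad) or (horizontal distance between stopper1_mid and jar3_mid below 0.006 m and z of stopper1_mid in the frame of jar3_mid between 0.028 and 0.0345 m and angle between the z axis of stopper1_mid and the z axis of jar3_mid, either way round below 0.12 rad) or (horizontal distance between stopper2_mid and jar3_mid below 0.006 m and z of stopper2_mid in the frame of jar3_mid between 0.028 and 0.0345 m and angle between the z axis of stopper2_mid and the z axis of jar3_mid, either way round below 0.12 rad) or (horizontal distance between stopper3_mid and jar3_mid below 0.006 m and z of stopper3_mid in the frame of jar3_mid between 0.028 and 0.0345 m and angle between the z axis of stopper3_mid and the z axis of jar3_mid, either way round below 0.12 rad))); the robot touches nothing.
It fails at once if a loose machine part, cap or the spanner is moved more than 40 mm (distance of any of star_knob, capping_chuck, centring_cone, screw_cap0, screw_cap1, wrench from where it was at the start of the episode above 0.04 m).
Of jar0, jar1, jar2, jar3 only 2 to 3 are there at a start; the rules pass over those that are not, and their reading is None.
At some moment in a run one of stopper0, stopper1, stopper2, stopper3 may be knocked a few centimetres aside while the robot is not near it.
Once in a run the grip may slacken for a moment while it holds something.
It also fails if it takes over 210 s, if anything falls off the work surface, if the arm or the gripper's body presses on something with over 40 N, if the wrist force passes 120 N, or if a joint passes its speed limit or range.

## Working session

There is one attempt and no reset: what is moved stays moved. The work goes in short steps, Python scripts to look and compute and a tool call to move; the robot and the scene stay as the last step left them, time stands still between calls to the robot, and variables do not carry over. Pictures are saved under pics/ and viewed, at most 14 in all, crops included, and the job is handed in when it is done.

Besides the shell and the picture viewer there is one more tool, called after "Call:" by a JSON object that holds its "method" and its "body". apply_moves: Moves the arm, as the interface text tells. Its arguments: {"type":"object","properties":{"increments":{"type":"array","items":{"type":"array","items":{"type":"number"}}},"squeeze":{"type":"number"}},"required":["increments"]}

```bash
ls; mkdir -p pics; python3 - <<'E'
from plant import r, grab_frame, camera_params, recognise
import cv2
for n in("side","top"):
    cv2.imwrite(f"pics/{n}0.png",cv2.resize(grab_frame(n),(800,600)))
    p=camera_params(n); print(p["camera_matrix"],p["pose"])
    for k in ["jar0_mid","stopper0_mid","clip_rail","lane","guard_edge","clip_jaws","hold_down","star_knob","capping_chuck","centring_cone","screw_cap0","wrench"]:
        print(n,k,[([int(v) for v in d["position"]],round(d["score"],2)) for d in recognise(n,k)])
print(r.read_state())
E
```

```text
pics
[[406.01533531   0.         257.40275173]
 [  0.         406.01533531 188.80792888]
 [  0.           0.           1.        ]] [[ 0.67610301 -0.50497542  0.53654874 -0.04409769]
 [-0.73656512 -0.44455712  0.50974582 -0.5814482 ]
 [-0.01888255 -0.73984376 -0.67251368  0.85065526]
 [ 0.          0.          0.          1.        ]]
side jar0_mid [([179, 294], 0.59)]
side stopper0_mid [([181, 190], 0.51)]
side clip_rail [([182, 298], 0.93), ([185, 142], 0.33)]
side lane [([261, 281], 0.57), ([181, 295], 0.2)]
side guard_edge [([261, 279], 0.86), ([244, 356], 0.42)]
side clip_jaws [([181, 296], 0.75)]
side hold_down [([148, 164], 0.6), ([181, 295], 0.56)]
side star_knob []
side capping_chuck []
side centring_cone [([137, 189], 0.46)]
side screw_cap0 [([329, 344], 0.72), ([295, 400], 0.68), ([168, 168], 0.53)]
side wrench [([294, 399], 0.94)]
[[392.60053719   0.         259.74592408]
 [  0.         392.60053719 188.72218516]
 [  0.           0.           1.        ]] [[ 0.00858959 -0.98198151  0.18878171  0.35343082]
 [-0.99967693 -0.01294906 -0.02187146  0.00513225]
 [ 0.02392191 -0
[... 630 characters left out ...]
': array([ 1.31600028e+00,  3.19576372e-01,  1.56449092e+00, -1.79649165e-05,
        1.25742381e+00, -1.99956511e-02]), 'qvel': array([-1.18478824e-04,  6.58620063e-05, -1.08474512e-03,  2.03298162e-04,
       -1.68754605e-03,  1.07235032e-03]), 'joint_torque': array([-2.08617734e-03, -4.12345111e+01, -2.32234722e+01,  7.27443234e-02,
        3.77134338e-02, -7.26641105e-06]), 'tool_pos': array([0.13377813, 0.55923197, 0.21399306]), 'eef_rot': array([1.17127950e-01, 9.93116831e-01, 4.91252698e-05, 1.54188461e-05]), 'ft_force': array([-0.368879  ,  0.33845673, -0.00608364]), 'wrist_torque': array([-0.06282198, -0.0689039 ,  0.01151683]), 'finger_force': 0.0, 'grip_width': 0.9998085886190865}
```

View pics/top0.png

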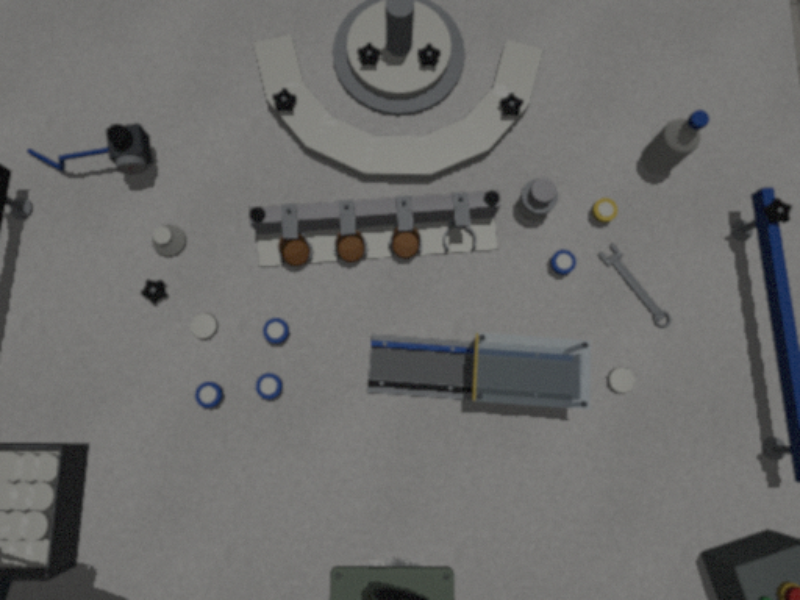

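View pics/side0.png

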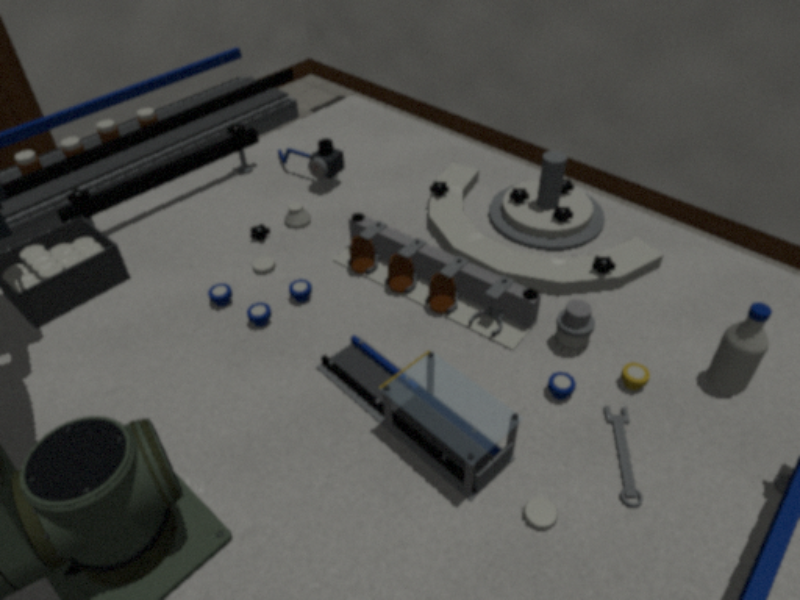

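The top view shows three amber jars at (295,250), (350,247) and (405,243) in the 800x600 picture, and the right-hand clip (460,240) is empty. Blue stoppers are at (276,331), (269,385), (209,395) and (562,262). The yellow look-alike is at (605,210), and the lane's yellow edge is at x≈476, with its open part to the left. The side view agrees.

```bash
cat > h.py <<'E'
import numpy as np, cv2
from scipy.optimize import least_squares
from scipy.spatial.transform import Rotation as R
from plant import r, grab_frame, camera_params, recognise, masks_of
P={n:camera_params(n) for n in("top","side")}
def proj(n,X):
    T=np.linalg.inv(P[n]["pose"]); c=np.atleast_2d(X)@T[:3,:3].T+T[:3,3]
    u=c@P[n]["camera_matrix"].T; return u[:,:2]/u[:,2:]
def ray(n,uv,z):
    d=P[n]["pose"][:3,:3]@np.linalg.solve(P[n]["camera_matrix"],[*uv,1]); o=P[n]["pose"][:3,3]
    return (o+d*(z-o[2])/d[2])[:2]
def frame(n,k=3): return np.mean([grab_frame(n).astype(float) for _ in range(k)],0).astype(np.uint8)
def mask(img,kind):
    H=cv2.cvtColor(cv2.GaussianBlur(img,(3,3),0),cv2.COLOR_BGR2HSV).astype(int); h,s,v=H[...,0],H[...,1],H[...,2]
    if kind=="blue": m=(h>100)&(h<130)&(s>90)
    if kind=="amber": m=((h<18)|(h>174))&(s>100)
    if kind=="yellow": m=(h>18)&(h<35)&(s>90)
    return m.astype(np.uint8)
def comps(m,a0=15):
    n,l,st,c=cv2.connectedComponentsWithStats(m)
    return [(st[i,4],c[i],st[i,:4],l==i) for i in range(1,n) if st[i,4]>=a0]
A=np.linspace(0,2*np.pi,48,endpoint=False)
def sil(n,x,y,prof):
    pts=np.concatenate([np.c_[x+q*np.cos(A),y+q*np.sin(A),0*A+z] for q,z in prof])
    h=cv2.convexHull(proj(n,pts).astype(np.float32)); return h
def pc(n,x,y,prof):
    M=cv2.moments(sil(n,x,y,prof)); return np.array([M["m10"],M["m01"]])/M["m00"]
JAR=lambda z:[(.026,z),(.026,z+.047),(.021,z+.053),(.021,z+.066)]
STO=lambda z:[(.0145,z),(.0225,z+.016),(.0225,z+.030)]
def hull_c(m):  # centroid of the convex hull of a mask
    q=cv2.findNonZero(m.astype(np.uint8)); M=cv2.moments(cv2.convexHull(q)); return np.array([M["m10"],M["m01"]])/M["m00"]
def fit(obs,prof,x0):  # obs {cam:uv}
    f=lambda p:np.concatenate([pc(n,p[0],p[1],prof)-uv for n,uv in obs.items()])
    s=least_squares(f,x0,diff_step=1e-3); return s.x,s.fun
def find(kind,prof,guess=None,show=True):
    """pair blobs of both cameras; returns list of xy, px residuals"""
    C={n:comps(mask(frame(n),kind)) for n in P}; out=[]
    zm=np.mean([p[1] for p in prof])
    for a,c,b,m in C["top"]:
        g=ray("top",c,zm)
        e=pc("side",*g,prof); q=min(C["side"],key=lambda t:np.hypot(*(t[1]-e)),default=None)
        if q is None or np.hypot(*(q[1]-e))>12: out.append((g,None,a,b));continue
        x,f=fit({"top":hull_c(m),"side":hull_c(q[3])},prof,g); out.append((x,f,a,b))
    if show:
        for x,f,a,b in out: print(kind,np.round(x,4),None if f is None else np.round(f,1),a,b)
    return out
def to(x,y,z,yaw=None):
    """tool-frame shift from the present pose; yaw = world angle of tool y axis (mod pi)"""
    s=r.read_state(); Q=R.from_quat(s["eef_rot"]).as_matrix()
    d=Q.T@(np.array([x,y,z])-s["tool_pos"]); t=0
    if yaw is not None:
        c=np.arctan2(Q[1,1],Q[0,1]); t=-((yaw-c+np.pi/2)%np.pi-np.pi/2)
    return np.round([*d,t],4)
E
python3 - <<'E'
from h import *
find("blue",STO(0)); find("amber",JAR(.005)); 
for n in P:
    im=frame(n)
    for a,c,b,m in comps(mask(im,"yellow"),8):
        q=cv2.findNonZero(m.astype(np.uint8))[:,0].astype(float); l=cv2.fitLine(q.astype(np.float32),2,0,.01,.01).ravel()
        t=(q-l[2:])@l[:2]; e=[l[2:]+l[:2]*v for v in (t.min()-.5,t.max()+.5)]
        w=[ray(n,v,.101) for v in e]; print(n,a,np.round(e,1).tolist(),np.round(w,4).tolist(),np.hypot(*(w[0]-w[1])))
    # lane blue rail line
    for a,c,b,m in comps(mask(im,"blue"),40):
        q=cv2.findNonZero(m.astype(np.uint8))[:,0].astype(np.float32); l=cv2.fitLine(q,2,0,.01,.01).ravel()
        t=(q-l[2:])@l[:2]; w=[ray(n,l[2:]+l[:2]*v,.02) for v in (t.min()-.5,t.max()+.5)]
        if np.ptp(t)>25: print("bluerail",n,a,np.round(w,4).tolist())
s=r.read_state();print(R.from_quat(s["eef_rot"]).as_matrix().round(3))
E
```

```text
blue [ 0.914  -0.5792] None 104 [441  71  12  12]
blue [0.8147 0.6135] None 136 [19 95 50 14]
blue [ 0.5321 -0.6997] None 1993 [482 121  30 186]
blue [ 0.6258 -0.3029] [ 0.1 -0.4 -0.3  0.3] 77 [353 161  15  15]
blue [0.4942 0.209 ] [ 0.4 -0.2 -0.5 -0.2] 88 [169 204  16  16]
blue [0.4744 0.0321] None 26 [238 218   7   4]
blue [ 0.4668 -0.0331] [-3.1  0.4  2.6  2.5] 161 [247 219  42   7]
blue [ 0.4642 -0.1192] None 41 [290 222  13   4]
blue [0.398  0.2162] [ 0.4 -0.3 -0.6 -0.2] 91 [164 239  16  17]
blue [0.3821 0.3178] [ 0.4 -0.2 -0.5 -0.3] 100 [126 245  16  16]
amber [ 0.6567 -0.0162] [-0.1 -0.8 -0.5  1.1] 229 [251 147  17  18]
amber [0.6476 0.0829] [-0.1 -0.6 -0.3  0.9] 235 [216 149  17  18]
amber [0.6383 0.1823] [-0.2 -0.7 -0.3  1.1] 240 [180 152  17  18]
amber [ 0.0724 -0.6487] None 81 [502 375  10   9]
top 105 [[379.4, 137.9], [394.0, 130.8]] [[0.688, -0.336], [0.7085, -0.3766]] 0.04547924007869271
top 75 [[302.5, 254.5], [304.5, 215.5]] [[0.3782, -0.1261], [0.477, -0.1324]] 0.09899587604592666
top 58 [[496.7, 382.5], [506.3, 371.1]] [[0.0797, -0.5892], [0.1055, -0.6154]] 0.036766
[... 273 characters left out ...]
59
side 22 [[242.8, 247.6], [253.2, 239.4]] [[0.3786, -0.1273], [0.4134, -0.1286]] 0.03480199305188353
side 15 [[107.8, 307.5], [112.9, 317.6]] [[0.0747, -0.028], [0.069, -0.0563]] 0.028903083846887313
side 331 [[61.8, 375.7], [111.2, 347.4]] [[-0.0602, -0.0886], [0.0312, -0.1092]] 0.09371953067214797
side 78 [[25.5, 348.5], [35.9, 361.9]] [[-0.0821, 0.0132], [-0.0806, -0.0278]] 0.04108782871729641
bluerail side 1301 [[0.3496, 1.3023], [1.1651, 1.3067]]
bluerail side 184 [[0.4718, 0.0409], [0.4663, -0.0778]]
bluerail side 153 [[0.465, -0.0871], [0.4556, -0.2434]]
bluerail side 1214 [[0.4832, -0.6696], [0.7386, -0.6524]]
[[-0.973  0.233  0.   ]
 [ 0.233  0.973  0.   ]
 [ 0.     0.    -1.   ]]
```

```bash
cat >> h.py <<'E'
LO=np.array([.429,-.1293]); LYAW=np.deg2rad(-3.65)
def lane(x,y): # lane xy -> world
    c,s=np.cos(LYAW),np.sin(LYAW); return LO+np.array([c*x-s*y,s*x+c*y])
def lane_inv(p):
    c,s=np.cos(LYAW),np.sin(LYAW); d=np.asarray(p)-LO; return np.array([c*d[0]+s*d[1],-s*d[0]+c*d[1]])
E
python3 - <<'E'
from h import *
outs=[]
for n,(a,b,c,d),k in (("top",(205,270,225,390),5),("side",(215,320,190,340),5)):
    im=cv2.resize(frame(n)[a:b,c:d],None,fx=k,fy=k,interpolation=cv2.INTER_CUBIC)
    for x,z,y0,y1 in ((29.5,20,0,175),(39.5,20,0,175),(-29.5,20,0,175),(-39.5,20,0,175),(-29.5,4,0,175),(29.5,4,0,175)):
        q=proj(n,[[*lane(x/1e3,y/1e3),z/1e3] for y in(y0,y1)]); q=((q-[c,a]+.5)*k).astype(int)
        cv2.line(im,tuple(map(int,q[0])),tuple(map(int,q[1])),(0,255,0) if z==20 else (0,0,255),1)
    q=((proj(n,[[*lane(x,0),.1] for x in(-.056,.056)])-[c,a]+.5)*k).astype(int); cv2.line(im,tuple(map(int,q[0])),tuple(map(int,q[1])),(255,0,255),1)
    outs.append(cv2.convertScaleAbs(im,alpha=1.5))
w=800
im=np.zeros((325+525,825,3),np.uint8); im[:325,:825]=outs[0]; im[325:,:750]=outs[1]
cv2.imwrite("pics/lane.png",cv2.resize(im,(582,600)))
cv2.imwrite("pics/lanetop.png",outs[0][:, :800])
E
```

```text
(no output)
```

View pics/lanetop.png

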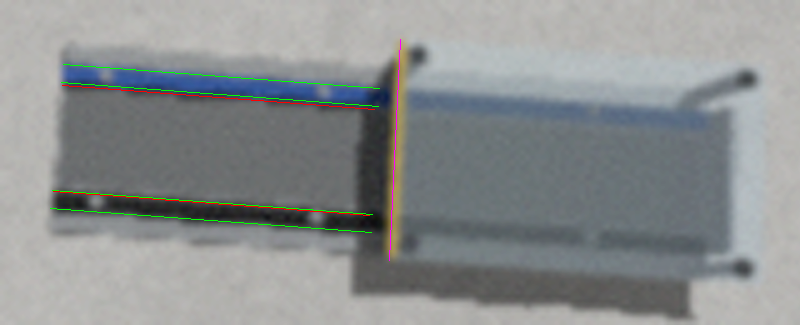

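View pics/lane.png

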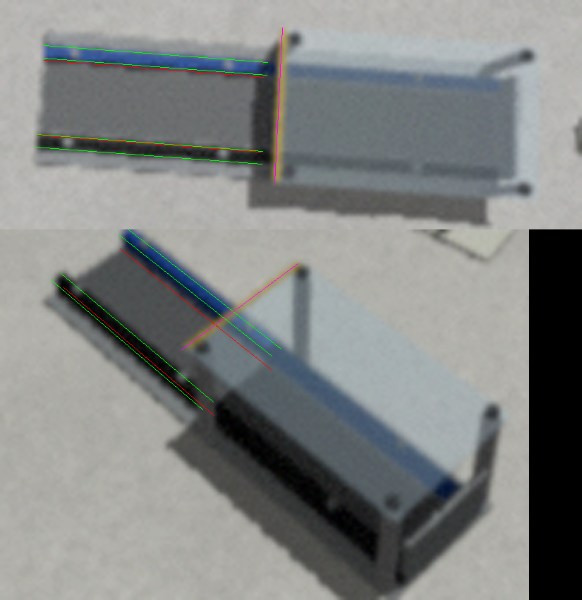

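The overlay matches the lane in the top view: rails and yellow edge (guard edge at u≈400, v≈40–255 of the crop) are within about 1 mm. The side view is within 1–2 mm. Next I'll move to the first jar, the one at y = -0.016.

```bash
python3 - <<'E'
from h import *
print(to(.6567,-.0162,.15,np.deg2rad(95.3)))
E
```

```text
[-0.6425 -0.438   0.0639 -0.3273]
```

Call:
{"method": "apply_moves", "body": {"increments": [[-0.03,-0.02,0,-0.03,0],[-0.07,-0.05,0,-0.07,0],[-0.12,-0.08,0,-0.1,0],[-0.17,-0.115,0,-0.13,0],[-0.22,-0.15,0,-0.16,0],[-0.27,-0.185,0,-0.2,0],[-0.32,-0.22,0,-0.23,0],[-0.37,-0.255,0,-0.26,0],[-0.42,-0.29,0,-0.29,0],[-0.46,-0.32,0,-0.327,0]]}}

```text
clock: 3.75
tool_pos: [0.5082, 0.1391, 0.2141]
eef_rot: [-0.046, 0.999, 0.0, 0.0]
ft_force: [0.9, 1.0, 0.1]
grip_width: 1.0
finger_force: 0.0
```

```bash
python3 - <<'E'
from h import *
print(to(.6567,-.0162,.15,np.deg2rad(95.3)))
E
```

```text
[-0.1335 -0.1683  0.0642 -0.0003]
```

Call:
{"method": "apply_moves", "body": {"increments": [[-0.02,-0.025,0,0,0],[-0.05,-0.06,0.01,0,0],[-0.08,-0.1,0.02,0,0],[-0.11,-0.14,0.03,0,0],[-0.1335,-0.1683,0.04,0,0],[-0.1335,-0.1683,0.064,0,0],[-0.1335,-0.1683,0.09,0,0],[-0.1335,-0.1683,0.11,0,0],[-0.1335,-0.1683,0.13,0,0],[-0.1335,-0.1683,0.13,0,0]]}}

```text
clock: 5.0
tool_pos: [0.654, -0.0142, 0.0822]
eef_rot: [-0.046, 0.999, 0.0, -0.002]
ft_force: [-0.8, -0.7, 0.0]
grip_width: 1.0
finger_force: 0.0
```

```bash
python3 - <<'E'
from h import *
print(to(.6567,-.0162,.027,np.deg2rad(95.3)))
for n in P: cv2.imwrite(f"pics/{n}1.png",cv2.resize(frame(n)[90:260,170:420],(750,510)))
E
```

```text
[-0.0028 -0.0022  0.0552 -0.0003]
```

View pics/side1.png

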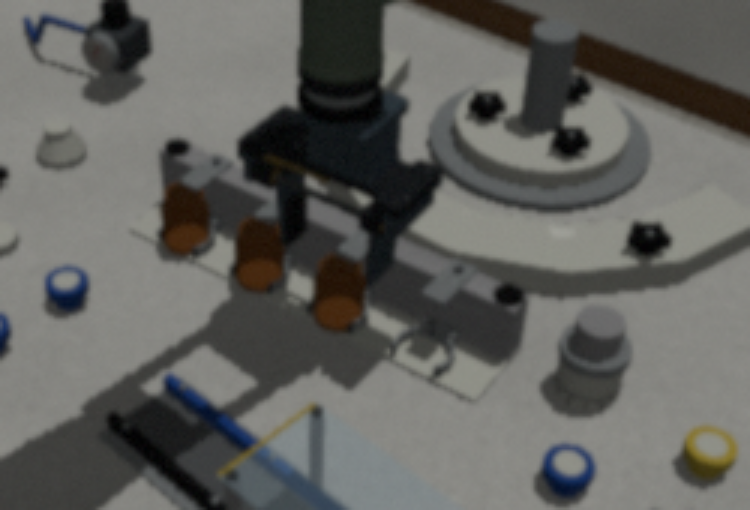

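The fingers at (290,240) and (380,270) straddle the third jar's rim at (342,260), as intended.

Call:
{"method": "apply_moves", "body": {"increments": [[-0.003,-0.002,0.01,0,0],[-0.003,-0.002,0.02,0,0],[-0.003,-0.002,0.03,0,0],[-0.003,-0.002,0.04,0,0],[-0.003,-0.002,0.05,0,0],[-0.003,-0.002,0.055,0,0],[-0.003,-0.002,0.055,0,0.5],[-0.003,-0.002,0.055,0,0.6],[-0.003,-0.002,0.055,0,0.6],[-0.003,-0.002,0.055,0,0.6]], "squeeze": 25}}

```text
clock: 6.55
tool_pos: [0.6585, -0.016, 0.0293]
eef_rot: [-0.046, 0.999, 0.0, 0.0]
ft_force: [0.5, 0.1, -0.4]
grip_width: 0.594
finger_force: 0.0
```

Call:
{"method": "apply_moves", "body": {"increments": [[0,0,0,0,0.7],[0,0,0,0,0.7],[0,0,0,0,0.7],[0,0,0,0,0.7],[0,0,0,0,0.7],[0,0,0,0,0.7],[0,0,0,0,0.7],[0,0,0,0,0.7],[0,0,0,0,0.7],[0,0,0,0,0.7]]}}

```text
clock: 7.8
tool_pos: [0.6585, -0.0163, 0.0292]
eef_rot: [-0.046, 0.999, -0.0, 0.0]
ft_force: [-0.8, -4.2, 7.1]
grip_width: 0.565
finger_force: 25.0
```

Call:
{"method": "apply_moves", "body": {"increments": [[0.004,0,0,0,0.7],[0.008,0,0,0,0.7],[0.013,0,0,0,0.7],[0.018,0,0,0,0.7],[0.024,0,0,0,0.7],[0.031,0,0,0,0.7],[0.038,0,0,0,0.7],[0.045,0,0,0,0.7],[0.05,0,0,0,0.7],[0.055,0,0,0,0.7]], "squeeze": 40}}

```text
clock: 9.05
tool_pos: [0.6015, -0.021, 0.0279]
eef_rot: [-0.046, 0.999, 0.0, -0.002]
ft_force: [0.0, -0.8, -0.5]
grip_width: 0.563
finger_force: 40.0
```

Call:
{"method": "apply_moves", "body": {"increments": [[0,0,-0.005,0,0.7],[0,0,-0.015,0,0.7],[0,0,-0.025,0,0.7],[0,0,-0.035,0,0.7],[0,0,-0.05,0,0.7],[0,0,-0.07,0,0.7],[0,0,-0.08,0,0.7],[0,0,-0.08,0,0.7],[0,0,-0.08,0,0.7],[0,0,-0.08,0,0.7]]}}

```text
clock: 10.3
tool_pos: [0.603, -0.0211, 0.1081]
eef_rot: [-0.046, 0.999, 0.0, -0.001]
ft_force: [0.4, 0.1, -2.0]
grip_width: 0.559
finger_force: 40.0
```

```bash
python3 - <<'E'
from h import *
print(to(*lane(0,.11),.109,LYAW+np.pi/2))
find("amber",JAR(.09))
for n in P: cv2.imwrite(f"pics/{n}2.png",cv2.resize(frame(n)[90:260,170:420],(750,510)))
E
```

```text
[ 0.1662  0.0169 -0.0006  0.1559]
amber [0.6168 0.0844] None 123 [216 151   9  16]
amber [0.6095 0.1652] None 241 [180 152  18  18]
amber [ 0.0952 -0.5958] None 82 [502 375  10   9]
```

View pics/side2.png

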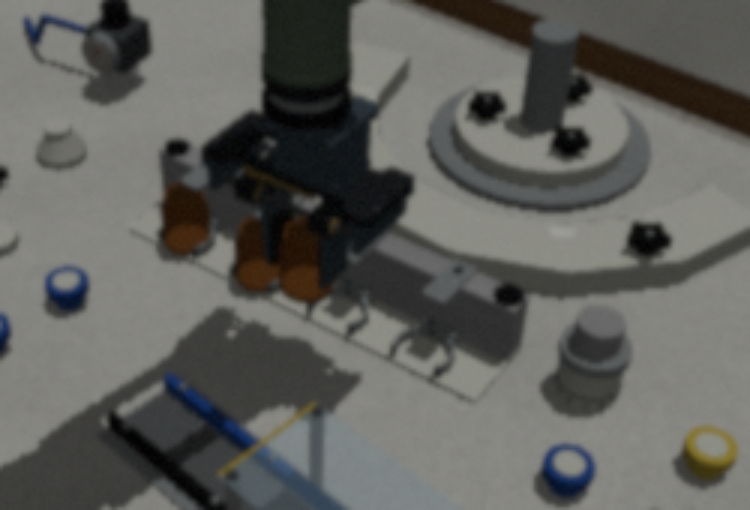

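The jar is held at (300,255) and its clip is empty. Next it goes to the lane.

Call:
{"method": "apply_moves", "body": {"increments": [[0.01,0,0,0.02,0.7],[0.03,0.005,0,0.06,0.7],[0.06,0.008,0,0.1,0.7],[0.09,0.01,0,0.13,0.7],[0.12,0.014,0,0.156,0.7],[0.145,0.016,0,0.156,0.7],[0.16,0.017,0.01,0.156,0.7],[0.166,0.017,0.03,0.156,0.7],[0.166,0.017,0.05,0.156,0.7],[0.166,0.017,0.05,0.156,0.7]]}}

```text
clock: 12.15
tool_pos: [0.4349, -0.0194, 0.0582]
eef_rot: [0.032, 0.999, 0.0, -0.002]
ft_force: [-0.0, -0.1, -1.3]
grip_width: 0.559
finger_force: 40.0
```

```bash
python3 - <<'E'
from h import *
s=r.read_state(); print(s["tool_pos"],lane_inv(s["tool_pos"][:2]),to(*lane(0,.11),.0285,LYAW+np.pi/2))
z=s["tool_pos"][2]-.0242
for n in P:
    im=frame(n); m=mask(im,"amber"); u=pc(n,*s["tool_pos"][:2],JAR(z))
    c=[(a,q.round(1),b) for a,q,b,_ in comps(m) if np.hypot(*(q-u))<25]; print(n,u,c)
    o=cv2.polylines(im.copy(),[np.round(sil(n,*s["tool_pos"][:2],JAR(z))*8).astype(int)],True,(0,255,0),1,cv2.LINE_AA,3)
    a,b=map(int,u); cv2.imwrite(f"pics/{n}3.png",cv2.resize(o[b-40:b+40,a-50:a+50],(400,320)))
cv2.imwrite("pics/c3.png",np.hstack([cv2.imread(f"pics/{n}3.png") for n in P]))
E
```

```text
[ 0.43493552 -0.01937628  0.05818496] [-0.00107442  0.11007861] [-0.0012 -0.0001  0.0297 -0.0006]
top [259.93478483 232.58548317] []
side [228.89296488 223.04832548] [(np.int32(274), array([226.4, 224.7]), array([219, 210,  20,  27], dtype=int32))]
```

View pics/c3.png

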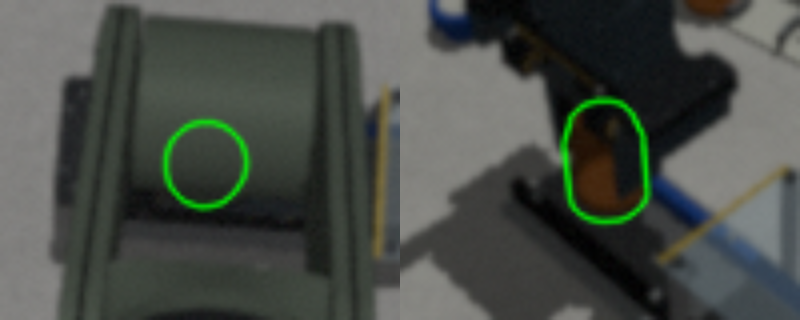

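In the side crop the outline predicted from the TCP matches the held jar, so it hasn't slipped. I'll lower it.

Call:
{"method": "apply_moves", "body": {"increments": [[-0.002,0,0.005,0,0.7],[-0.002,0,0.01,0,0.7],[-0.002,0,0.014,0,0.7],[-0.002,0,0.018,0,0.7],[-0.002,0,0.021,0,0.7],[-0.002,0,0.024,0,0.7],[-0.002,0,0.026,0,0.7],[-0.002,0,0.028,0,0.7],[-0.002,0,0.029,0,0.7],[-0.002,0,0.029,0,0.7]]}}

```text
clock: 13.7
tool_pos: [0.4387, -0.0196, 0.0299]
eef_rot: [0.032, 0.999, 0.0, -0.0]
ft_force: [0.7, 0.6, -1.8]
grip_width: 0.559
finger_force: 40.0
```

Call:
{"method": "apply_moves", "body": {"increments": [[0.0015,0,0,0,0.7],[0.0015,0,0.001,0,0.7],[0.0015,0,0.002,0,0.7],[0.0015,0,0.003,0,0.7],[0.0015,0,0.003,0,0.7],[0.0015,0,0.003,0,0.7],[0.0015,0,0.003,0,0.7],[0.0015,0,0.003,0,0.7],[0.0015,0,0.003,0,0.7],[0.0015,0,0.003,0,0.7]]}}

```text
clock: 14.95
tool_pos: [0.4372, -0.0194, 0.0281]
eef_rot: [0.032, 0.999, 0.0, 0.0]
ft_force: [-3.6, -0.0, 12.1]
grip_width: 0.563
finger_force: 40.0
```

Call:
{"method": "apply_moves", "body": {"increments": [[0,0,0,0,0.4],[0,0,0,0,0.2],[0,0,0,0,0.1],[0,0,0,0,0],[0,0,-0.02,0,0],[0,0,-0.05,0,0],[0,0,-0.09,0,0],[0,0.04,-0.11,0,0],[0,0.09,-0.11,0,0],[0,0.14,-0.11,0,0]]}}

```text
clock: 16.2
tool_pos: [0.4463, 0.1216, 0.1373]
eef_rot: [0.032, 0.999, 0.0, 0.001]
ft_force: [0.8, -0.3, -0.2]
grip_width: 1.001
finger_force: 0.0
```

```bash
python3 - <<'E'
from h import *
find("blue",STO(0)); 
for x,f,a,b in find("amber",JAR(.004)): print(lane_inv(x).round(4))
s=r.read_state(); print(s["tool_pos"],to(.4942,.209,.03))
E
```

```text
blue [ 0.914  -0.5792] None 104 [441  71  12  12]
blue [0.8148 0.6134] None 138 [19 95 51 14]
blue [ 0.5321 -0.6996] None 1991 [482 121  30 186]
blue [ 0.6258 -0.3029] [ 0.1 -0.4 -0.3  0.3] 77 [353 161  15  15]
blue [0.4741 0.0326] None 26 [238 218   7   4]
blue [ 0.469  -0.0442] [ 1.7 -0.2 -1.4 -1.4] 153 [247 219  42   6]
blue [ 0.4645 -0.1335] [ 5.5 -0.2 -4.  -4.2] 41 [290 222  13   4]
blue [0.3981 0.2163] [ 0.3 -0.  -0.3 -0.4] 82 [164 239  16  16]
blue [0.3823 0.3252] [ 1.4 -0.6 -1.8 -1.4] 34 [126 245   8  16]
amber [0.6476 0.0832] [-0.2 -0.7 -0.4  1.1] 233 [216 150  17  17]
amber [0.639  0.1821] [-0.2 -0.8 -0.4  1.3] 239 [180 152  18  18]
amber [ 0.436  -0.0198] [ 0.3 -0.3 -0.4  0. ] 261 [251 225  18  18]
amber [ 0.0721 -0.6493] None 81 [502 375  10   9]
[0.2047 0.226 ]
[0.1897 0.3241]
[0.     0.1097]
[-0.3231 -0.5416]
[0.44613348 0.11955799 0.13696168] [-0.0421  0.0924  0.107   0.    ]
```

The first jar stands on the lane axis at lane y≈0.110, with residuals under 0.5 px. Next is the first stopper.

Call:
{"method": "apply_moves", "body": {"increments": [[-0.01,0.03,0,0,0],[-0.025,0.06,0.01,0,0],[-0.042,0.0925,0.03,0,0],[-0.042,0.0925,0.06,0,0],[-0.042,0.0925,0.085,0,0],[-0.042,0.0925,0.1,0,0],[-0.042,0.0925,0.1,0,0],[-0.042,0.0925,0.1,0,0],[-0.042,0.0925,0.1,0,0],[-0.042,0.0925,0.1,0,0]]}}

```text
clock: 18.05
tool_pos: [0.4943, 0.21, 0.0377]
eef_rot: [0.032, 0.999, 0.0, 0.001]
ft_force: [-0.3, 1.4, 0.3]
grip_width: 1.001
finger_force: 0.0
```

```bash
python3 - <<'E'
from h import *
find("blue",STO(0)); 
s=r.read_state(); print(s["tool_pos"],to(.4942,.209,.006))
E
```

```text
blue [ 0.9141 -0.5791] None 105 [441  71  12  12]
blue [0.8148 0.6136] None 137 [19 95 50 14]
blue [ 0.532  -0.6997] None 1991 [483 121  29 186]
blue [ 0.6258 -0.3029] [ 0.1 -0.4 -0.3  0.3] 77 [353 161  15  15]
blue [0.4742 0.0323] None 25 [238 218   7   4]
blue [ 0.4668 -0.0546] [-1.2  0.2  1.   1. ] 194 [247 219  56   7]
[0.49391972 0.20992391 0.03703839] [-0.0003 -0.0009  0.031   0.    ]
```

Call:
{"method": "apply_moves", "body": {"increments": [[0,-0.001,0.01,0,0],[0,-0.001,0.02,0,0.2],[0,-0.001,0.027,0,0.2],[0,-0.001,0.031,0,0.2],[0,-0.001,0.031,0,0.3],[0,-0.001,0.031,0,0.6],[0,-0.001,0.031,0,0.7],[0,-0.001,0.031,0,0.75],[0,-0.001,0.031,0,0.75],[0,-0.001,0.031,0,0.75]], "squeeze": 30}}

```text
clock: 19.6
tool_pos: [0.4941, 0.209, 0.0062]
eef_rot: [0.032, 0.999, 0.0, 0.0]
ft_force: [0.8, 0.2, 3.0]
grip_width: 0.486
finger_force: 30.0
```

Call:
{"method": "apply_moves", "body": {"increments": [[0,0,0,0,0.75],[0,0,0,0,0.75],[0,0,0,0,0.75],[0,0,-0.01,0,0.75],[0,0,-0.03,0,0.75],[0,0,-0.06,0,0.75],[0,0,-0.09,0,0.75],[0,0,-0.12,0,0.75],[0,0,-0.12,0,0.75],[0,0,-0.12,0,0.75]]}}

```text
clock: 20.85
tool_pos: [0.493, 0.2085, 0.1251]
eef_rot: [0.032, 0.999, -0.0, -0.001]
ft_force: [-1.1, -0.0, -0.4]
grip_width: 0.488
finger_force: 30.0
```

```bash
python3 - <<'E'
from h import *
s=r.read_state(); print(s["tool_pos"],s["grip_width"]*91,to(.436,-.0198,.115))
find("blue",STO(s["tool_pos"][2]-.006))
E
```

```text
[0.49304844 0.20853622 0.12511543] 44.43785441957691 [ 0.0424 -0.2315  0.0104  0.    ]
blue [ 0.8559 -0.5036] [-3.1 -2.3  0.6  4.7] 104 [441  71  12  11]
blue [0.764  0.5463] None 135 [19 95 50 14]
blue [ 0.5125 -0.6222] None 1995 [482 121  30 186]
blue [ 0.594  -0.2679] None 77 [353 161  15  15]
blue [0.461  0.0294] None 27 [238 218   7   4]
blue [ 0.4556 -0.0503] None 199 [247 219  56   7]
```

Call:
{"method": "apply_moves", "body": {"increments": [[0.005,-0.025,0,0,0.75],[0.013,-0.07,0,0,0.75],[0.022,-0.12,0,0,0.75],[0.032,-0.17,0,0,0.75],[0.04,-0.21,0,0,0.75],[0.0424,-0.2315,0.01,0,0.75],[0.0424,-0.2315,0.02,0,0.75],[0.0424,-0.2315,0.03,0,0.75],[0.0424,-0.2315,0.03,0,0.75],[0.0424,-0.2315,0.03,0,0.75]]}}

```text
clock: 22.4
tool_pos: [0.4371, -0.0187, 0.096]
eef_rot: [0.031, 1.0, 0.0, 0.0]
ft_force: [-0.1, 0.4, -0.5]
grip_width: 0.485
finger_force: 30.0
```

```bash
python3 - <<'E'
from h import *
s=r.read_state(); print(s["tool_pos"],s["grip_width"]*91,to(.436,-.0198,.076))
z=s["tool_pos"][2]-.006; im=frame("side")
u=pc("side",*s["tool_pos"][:2],STO(z)); print(u,[(a,c.round(1),hull_c(m).round(1)) for k in("blue","amber") for a,c,b,m in comps(mask(im,k)) if np.hypot(*(c-u))<30])
cv2.polylines(im,[np.round(sil("side",*s["tool_pos"][:2],STO(z))*8).astype(int)],True,(0,255,0),1,cv2.LINE_AA,3)
cv2.polylines(im,[np.round(sil("side",.436,-.0198,JAR(.004))*8).astype(int)],True,(255,0,255),1,cv2.LINE_AA,3)
a,b=map(int,u); cv2.imwrite("pics/s4.png",cv2.resize(im[b-40:b+50,a-50:a+50],(600,540)))
E
```

```text
[ 0.43713259 -0.01874977  0.09595034] 44.1702179333137 [ 0.0011 -0.0011  0.0199  0.    ]
[228.14141404 210.06716058] [(np.int32(89), array([224.3, 210.8]), array([224.5, 210.1])), (np.int32(87), array([246.5, 232.8]), array([246.4, 232.8])), (np.int32(406), array([230.1, 232. ]), array([230.1, 231.7]))]
```

View pics/s4.png

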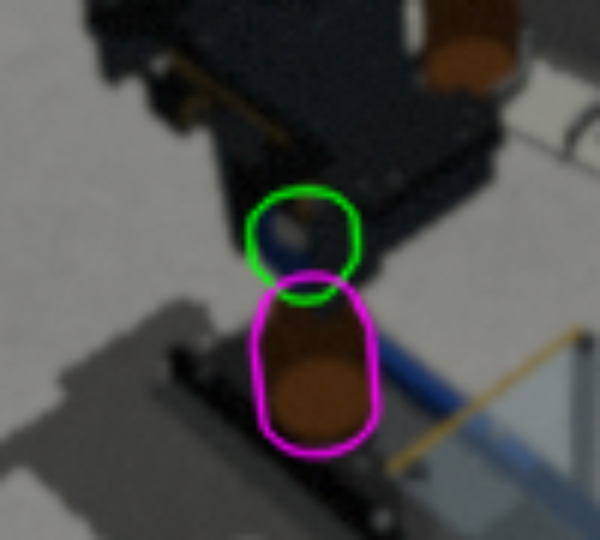

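The held stopper (green outline) sits over the jar (magenta outline, mouth at about (310,285) of the crop). I'll insert it.

Call:
{"method": "apply_moves", "body": {"increments": [[0.001,-0.001,0.008,0,0.75],[0.001,-0.001,0.014,0,0.75],[0.001,-0.001,0.018,0,0.75],[0.001,-0.001,0.021,0,0.75],[0.001,-0.001,0.024,0,0.75],[0.001,-0.001,0.026,0,0.75],[0.001,-0.001,0.028,0,0.75],[0.001,-0.001,0.029,0,0.75],[0.001,-0.001,0.03,0,0.75],[0.001,-0.001,0.03,0,0.75]]}}

```text
clock: 23.8
tool_pos: [0.4358, -0.0203, 0.0659]
eef_rot: [0.032, 0.999, 0.0, 0.0]
ft_force: [0.8, 1.2, 0.6]
grip_width: 0.49
finger_force: 30.0
```

Call:
{"method": "apply_moves", "body": {"increments": [[0,0,0.001,0,0.75],[0,0,0.002,0,0.75],[0,0,0.003,0,0.75],[0,0,0.004,0,0.75],[0,0,0.005,0,0.75],[0,0,0.006,0,0.75],[0,0,0.007,0,0.75],[0,0,0.007,0,0.75],[0,0,0.007,0,0.75],[0,0,0.007,0,0.75]]}}

```text
clock: 25.05
tool_pos: [0.4359, -0.0201, 0.0601]
eef_rot: [0.032, 0.999, 0.0, 0.0]
ft_force: [-2.9, 3.2, 13.0]
grip_width: 0.481
finger_force: 30.0
```

Call:
{"method": "apply_moves", "body": {"increments": [[0,0,0.001,0,0.75],[0,0,0.001,0,0.3],[0,0,0,0,0.3],[0,0,0,0,0.3],[0,0,-0.02,0,0.3],[0,0,-0.045,0,0.3],[0,0,-0.045,0,0.7],[0,0,-0.045,0,1],[0,0,-0.045,0,1],[0,0,-0.045,0,1]]}}

```text
clock: 26.3
tool_pos: [0.4353, -0.0203, 0.1032]
eef_rot: [0.032, 0.999, 0.0, -0.001]
ft_force: [-0.1, -0.1, 1.1]
grip_width: 0.295
finger_force: 0.0
```

Call:
{"method": "apply_moves", "body": {"increments": [[0,0,0,0,1],[0,0,0,0,1],[0,0,0.006,0,1],[0,0,0.01,0,1],[0,0,0.013,0,1],[0,0,0.015,0,1],[0,0,0.017,0,1],[0,0,0.018,0,1],[0,0,0.0185,0,1],[0,0,0.0185,0,1]]}}

```text
clock: 27.55
tool_pos: [0.4357, -0.0204, 0.0854]
eef_rot: [0.032, 0.999, 0.0, 0.0]
ft_force: [1.2, 1.3, 0.1]
grip_width: 0.004
finger_force: 0.0
```

Call:
{"method": "apply_moves", "body": {"increments": [[0,0,0.001,0,1],[0,0,0.0015,0,1],[0,0,0.002,0,1],[0,0,0.0025,0,1],[0,0,0.003,0,1],[0,0,0.0035,0,1],[0,0,0.004,0,1],[0,0,0.004,0,1],[0,0,0.004,0,1],[0,0,0.004,0,1]]}}

```text
clock: 28.8
tool_pos: [0.436, -0.0204, 0.0842]
eef_rot: [0.032, 0.999, 0.0, 0.001]
ft_force: [-7.4, 0.5, 25.0]
grip_width: 0.006
finger_force: 12.5
```

Seated: the top is at z = 0.084 under 25 N. Now I'll push the jar from behind under the guard.

Call:
{"method": "apply_moves", "body": {"increments": [[0,0,-0.02,0,1],[0,0.02,-0.03,0,1],[0,0.065,-0.03,0,1],[0,0.07,-0.02,0,1],[0,0.07,0.01,0,1],[0,0.07,0.035,0,1],[0,0.07,0.051,0,1],[0,0.07,0.051,0,1],[0,0.06,0.051,0,1],[0,0.05,0.051,0,1]]}}

```text
clock: 30.05
tool_pos: [0.4393, 0.0287, 0.0311]
eef_rot: [0.032, 0.999, 0.0, 0.001]
ft_force: [0.0, 1.3, 0.1]
grip_width: 0.001
finger_force: 0.0
```

```bash
python3 - <<'E'
from h import *
s=r.read_state(); print(s["tool_pos"],lane_inv(s["tool_pos"][:2]),to(*lane(0,.013),.033))
E
```

```text
[0.43932832 0.02872539 0.03106394] [0.00024724 0.15836236] [ 0.0002 -0.1454 -0.0019  0.    ]
```

Call:
{"method": "apply_moves", "body": {"increments": [[0,-0.01,-0.002,0,1],[0,-0.02,-0.002,0,1],[0,-0.03,-0.002,0,1],[0,-0.04,-0.002,0,1],[0,-0.05,-0.002,0,1],[0,-0.06,-0.002,0,1],[0,-0.07,-0.002,0,1],[0,-0.08,-0.002,0,1],[0,-0.09,-0.002,0,1],[0,-0.098,-0.002,0,1]]}}

```text
clock: 31.3
tool_pos: [0.4323, -0.0688, 0.0323]
eef_rot: [0.032, 0.999, 0.0, -0.0]
ft_force: [1.5, 4.7, 4.5]
grip_width: 0.008
finger_force: 2.4
```

Call:
{"method": "apply_moves", "body": {"increments": [[0,-0.008,0,0,1],[0,-0.016,0,0,1],[0,-0.024,0,0,1],[0,-0.032,0,0,1],[0,-0.038,0,0,1],[0,-0.043,0,0,1],[0,-0.047,0,0,1],[0,-0.048,0,0,1],[0,-0.048,0,0,1],[0,-0.048,0,0,1]]}}

```text
clock: 32.55
tool_pos: [0.4296, -0.1143, 0.0324]
eef_rot: [0.033, 0.999, 0.002, -0.0]
ft_force: [2.2, 13.6, 3.8]
grip_width: 0.007
finger_force: 7.2
```

Call:
{"method": "apply_moves", "body": {"increments": [[0,0.01,0,0,1],[0,0.03,0,0,1],[0,0.05,-0.01,0,0.7],[0,0.09,-0.03,0,0.3],[0,0.14,-0.05,0,0],[0,0.18,-0.08,0,0],[0,0.2,-0.11,0,0],[0,0.2,-0.11,0,0],[0,0.2,-0.11,0,0],[0,0.2,-0.11,0,0]]}}

```text
clock: 33.8
tool_pos: [0.4414, 0.0824, 0.1411]
eef_rot: [0.032, 0.999, -0.0, -0.001]
ft_force: [-0.5, 0.3, -0.3]
grip_width: 0.848
finger_force: 0.0
```

```bash
python3 - <<'E'
from h import *
find("amber",JAR(.005)); find("blue",STO(0))
print(to(.6476,.0829,.1,np.deg2rad(95.3)))
outs=[]
for n,a,b in(("top",300,235),("side",260,240)): outs.append(cv2.resize(frame(n)[b-45:b+45,a-65:a+65],(400,277)))
cv2.imwrite("pics/p1.png",np.hstack(outs))
E
```

```text
amber [0.6472 0.0829] [-0.1 -0.7 -0.4  0.9] 233 [216 150  17  17]
amber [0.6387 0.1805] [ 0.5 -0.8 -1.   0.4] 240 [180 152  17  18]
amber [ 0.4272 -0.1278] None 51 [298 230   5  14]
amber [ 0.0723 -0.6487] None 81 [502 375  10   9]
blue [ 0.9143 -0.5792] None 104 [441  71  12  11]
blue [0.8148 0.6136] None 137 [19 95 50 14]
blue [ 0.5324 -0.6997] None 1996 [482 121  30 186]
blue [ 0.6258 -0.3029] [ 0.1 -0.4 -0.3  0.3] 78 [353 161  15  15]
blue [ 0.4673 -0.0705] None 161 [256 220  47   6]
blue [0.3821 0.318 ] [ 0.3 -0.2 -0.4 -0.3] 96 [126 245  16  16]
[-0.2049  0.0126  0.0424 -0.1562]
```

View pics/p1.png

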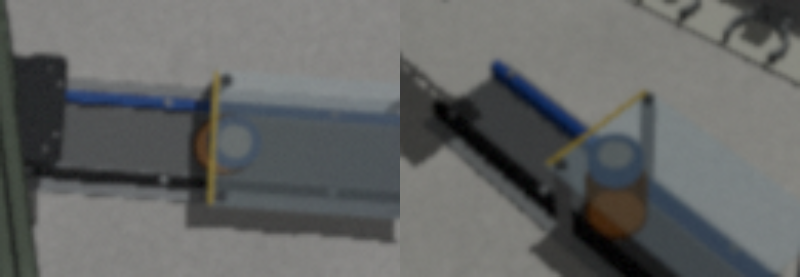

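The jar stands upright under the guard with its blue head at about (312,236) native pixels. Pushing took 13 N, so I'll check where it ended up.

```bash
python3 - <<'E'
from h import *
print(lane_inv(ray("top",(235+237/3.077,190+143/3.077),.084)))
for n,k in(("top","stopper0_mid"),("top","jar0_mid"),("side","stopper0_mid"),("side","jar0_mid")):
    frame(n,1)
    for d in masks_of(n,k):
        v,u=d["position"]; print(n,k,d["score"],u,v,lane_inv(ray(n,(u,v),.077)).round(4), lane_inv(ray(n,(u,v),.04)).round(4))
E
```

```text
[-0.00258435 -0.0244427 ]
side stopper0_mid 0.53 281.6 263.6 [-0.0055 -0.0859] [ 0.0155 -0.067 ]
side stopper0_mid 0.48 292.4 183.3 [0.2226 0.0891] [0.2545 0.1164]
side jar0_mid 0.58 227.1 163.5 [0.1493 0.2913] [0.1777 0.3283]
```

Call:
{"method": "apply_moves", "body": {"increments": [[-0.02,0,0,-0.03,0],[-0.06,0.004,0,-0.07,0],[-0.1,0.006,0,-0.11,0],[-0.14,0.009,0,-0.14,0],[-0.18,0.011,0,-0.156,0],[-0.205,0.0126,0.01,-0.156,0],[-0.205,0.0126,0.025,-0.156,0],[-0.205,0.0126,0.042,-0.156,0],[-0.205,0.0126,0.042,-0.156,0],[-0.205,0.0126,0.042,-0.156,0]]}}

```text
clock: 36.35
tool_pos: [0.6474, 0.083, 0.1009]
eef_rot: [-0.046, 0.999, 0.0, 0.0]
ft_force: [-0.7, -0.2, -0.2]
grip_width: 0.999
finger_force: 0.0
```

```bash
python3 - <<'E'
from h import *
print(to(.6478,.0829,.0285,np.deg2rad(95.3)))
E
```

```text
[-0.0004 -0.0002  0.0724 -0.0001]
```

Call:
{"method": "apply_moves", "body": {"increments": [[0,0,0.015,0,0],[0,0,0.03,0,0],[0,0,0.045,0,0],[0,0,0.058,0,0],[0,0,0.068,0,0],[0,0,0.072,0,0],[0,0,0.072,0,0.3],[0,0,0.072,0,0.6],[0,0,0.072,0,0.7],[0,0,0.072,0,0.7]], "squeeze": 40}}

```text
clock: 37.6
tool_pos: [0.6479, 0.083, 0.0288]
eef_rot: [-0.046, 0.999, 0.0, 0.0]
ft_force: [0.4, -0.3, 0.3]
grip_width: 0.591
finger_force: 0.0
```

Call:
{"method": "apply_moves", "body": {"increments": [[0,0,0,0,0.7],[0,0,0,0,0.7],[0,0,0,0,0.7],[0,0,0,0,0.7],[0,0,0,0,0.7],[0,0,0,0,0.7],[0,0,0,0,0.7],[0,0,0,0,0.7],[0,0,0,0,0.7],[0,0,0,0,0.7]]}}

```text
clock: 38.85
tool_pos: [0.6479, 0.0829, 0.0287]
eef_rot: [-0.046, 0.999, 0.0, 0.0]
ft_force: [-0.9, -0.2, 5.1]
grip_width: 0.56
finger_force: 40.0
```

Call:
{"method": "apply_moves", "body": {"increments": [[0.004,0,0,0,0.7],[0.008,0,0,0,0.7],[0.013,0,0,0,0.7],[0.018,0,0,0,0.7],[0.024,0,0,0,0.7],[0.031,0,0,0,0.7],[0.038,0,0,0,0.7],[0.045,0,0,0,0.7],[0.05,0,0,0,0.7],[0.055,0,0,0,0.7]]}}

```text
clock: 40.1
tool_pos: [0.5909, 0.0777, 0.0274]
eef_rot: [-0.046, 0.999, -0.0, -0.002]
ft_force: [0.0, -0.2, -1.6]
grip_width: 0.56
finger_force: 40.0
```

Call:
{"method": "apply_moves", "body": {"increments": [[0,0,-0.005,0,0.7],[0,0,-0.015,0,0.7],[0,0,-0.025,0,0.7],[0,0,-0.035,0,0.7],[0,0,-0.05,0,0.7],[0,0,-0.07,0,0.7],[0,0,-0.08,0,0.7],[0,0,-0.08,0,0.7],[0,0,-0.08,0,0.7],[0,0,-0.08,0,0.7]]}}

```text
clock: 41.35
tool_pos: [0.5925, 0.0778, 0.1076]
eef_rot: [-0.046, 0.999, -0.0, -0.001]
ft_force: [-0.1, 0.0, -1.2]
grip_width: 0.561
finger_force: 40.0
```

```bash
python3 - <<'E'
from h import *
s=r.read_state(); print(s["tool_pos"],s["grip_width"]*91,to(*lane(0,.11),.058,LYAW+np.pi/2))
find("amber",JAR(s["tool_pos"][2]-.024))
u=pc("side",*s["tool_pos"][:2],JAR(s["tool_pos"][2]-.024)); print(u,[(a,c.round(1),b) for a,c,b,m in comps(mask(frame("side"),"amber")) if c[0]<400])
E
```

```text
[0.59247537 0.0778156  0.1076272 ] 51.07556043664483 [ 0.1647 -0.0825  0.0499  0.1559]
amber [0.6104 0.1489] None 33 [194 156   4  11]
amber [ 0.4217 -0.1179] None 48 [298 230   5  15]
amber [ 0.0933 -0.5999] None 80 [502 375  10   9]
[243.10445873 164.75041756] [(np.int32(744), array([306.6,  84.5]), array([264,  65,  84,  40], dtype=int32)), (np.int32(43), array([94.4, 78.3]), array([90, 75, 10,  7], dtype=int32)), (np.int32(474), array([236.9, 164. ]), array([225, 150,  27,  26], dtype=int32)), (np.int32(240), array([263.6, 264.8]), array([255, 258,  19,  16], dtype=int32))]
```

Held. Carry it to the lane.

Call:
{"method": "apply_moves", "body": {"increments": [[0.01,-0.005,0,0.02,0.7],[0.03,-0.015,0,0.06,0.7],[0.06,-0.03,0,0.1,0.7],[0.09,-0.045,0,0.13,0.7],[0.12,-0.06,0,0.156,0.7],[0.145,-0.073,0,0.156,0.7],[0.16,-0.081,0.01,0.156,0.7],[0.165,-0.0825,0.03,0.156,0.7],[0.165,-0.0825,0.05,0.156,0.7],[0.165,-0.0825,0.05,0.156,0.7]]}}

```text
clock: 43.05
tool_pos: [0.4345, -0.0196, 0.0577]
eef_rot: [0.032, 0.999, 0.0, -0.002]
ft_force: [0.4, 0.4, -2.2]
grip_width: 0.559
finger_force: 40.0
```

Call:
{"method": "apply_moves", "body": {"increments": [[0,0,0,0,0.7],[0,0,0,0,0.7],[0,0,0,0,0.7],[0,0,0.003,0,0.7],[0,0,0.005,0,0.7],[0,0,0.005,0,0.7],[0,0,0.005,0,0.7],[0,0,0.005,0,0.7],[0,0,0.005,0,0.7],[0,0,0.005,0,0.7]]}}

```text
clock: 44.3
tool_pos: [0.4363, -0.0195, 0.0535]
eef_rot: [0.032, 0.999, 0.0, 0.0]
ft_force: [-0.3, -0.0, -1.5]
grip_width: 0.561
finger_force: 40.0
```

```bash
python3 - <<'E'
from h import *
s=r.read_state(); print(s["tool_pos"],s["grip_width"]*91,to(*lane(.001,.11),.0285,LYAW+np.pi/2))
u=sil("side",*s["tool_pos"][:2],JAR(s["tool_pos"][2]-.0237))[:,0]; print(u.min(0),u.max(0)-u.min(0),[(a,b) for a,c,b,m in comps(mask(frame("side"),"amber")) if np.hypot(*(c-u.mean(0)))<30])
E
```

```text
[ 0.43630974 -0.01946379  0.05346665] 51.04325088799731 [-0.0007 -0.0001  0.025  -0.    ]
[219.06256 208.57605] [20.696625 30.126724] [(np.int32(260), array([219, 211,  21,  27], dtype=int32))]
```

Call:
{"method": "apply_moves", "body": {"increments": [[-0.0005,0,0.005,0,0.7],[-0.0005,0,0.01,0,0.7],[-0.0005,0,0.015,0,0.7],[-0.0005,0,0.019,0,0.7],[-0.0005,0,0.022,0,0.7],[-0.0005,0,0.024,0,0.7],[-0.0005,0,0.025,0,0.7],[-0.0005,0,0.026,0,0.7],[-0.0005,0,0.0265,0,0.7],[-0.0005,0,0.0265,0,0.7]]}}

```text
clock: 45.7
tool_pos: [0.4369, -0.0195, 0.0277]
eef_rot: [0.032, 0.999, 0.0, 0.0]
ft_force: [-1.9, 1.1, 5.8]
grip_width: 0.563
finger_force: 40.0
```

Touching the floor at the expected height. Release and go toward the second stopper (0.398, 0.216).

Call:
{"method": "apply_moves", "body": {"increments": [[0,0,0,0,0.4],[0,0,0,0,0.2],[0,0,0,0,0.1],[0,0,0,0,0],[0,0,-0.02,0,0],[0,0,-0.05,0,0],[0,0,-0.09,0,0],[0,0.04,-0.11,0,0],[0,0.09,-0.11,0,0],[0,0.12,-0.11,0,0]]}}

```text
clock: 46.95
tool_pos: [0.4445, 0.102, 0.1373]
eef_rot: [0.031, 1.0, 0.0, 0.001]
ft_force: [-0.5, -0.8, 0.1]
grip_width: 1.001
finger_force: 0.0
```

```bash
python3 - <<'E'
from h import *
B=find("blue",STO(0)); 
for x,f,a,b in find("amber",JAR(.004)): print(lane_inv(x).round(4))
print(to(.3981,.2163,.04))
for n in P: print(n,[(a,b) for a,c,b,m in comps(mask(frame(n),"blue"))])
E
```

```text
blue [ 0.9142 -0.5793] None 103 [441  71  12  11]
blue [0.8146 0.614 ] None 136 [19 95 50 14]
blue [ 0.5325 -0.6997] None 1996 [482 121  30 186]
blue [ 0.6257 -0.3029] [ 0.1 -0.4 -0.3  0.3] 78 [353 161  15  15]
blue [ 0.4671 -0.0551] [-0.9  0.1  0.7  0.7] 199 [247 219  56   7]
blue [0.3974 0.2101] [-0.7  0.4  0.8  0.5] 47 [172 239   8  16]
blue [0.3819 0.3178] [ 0.4 -0.1 -0.5 -0.5] 95 [126 245  16  16]
amber [0.6389 0.182 ] [-0.  -0.7 -0.5  0.9] 241 [180 152  17  18]
amber [ 0.4374 -0.0195] [ 0.2 -0.2 -0.3 -0. ] 262 [251 224  18  19]
amber [ 0.4269 -0.1279] None 50 [298 230   5  15]
amber [ 0.0721 -0.6493] None 81 [502 375  10   9]
[0.1896 0.3241]
[0.0014 0.1101]
[-0.0022  0.0012]
[-0.3231 -0.5416]
[0.0538 0.1134 0.0969 0.    ]
top [(np.int32(104), array([441,  71,  12,  12], dtype=int32)), (np.int32(139), array([19, 95, 51, 14], dtype=int32)), (np.int32(1998), array([482, 121,  30, 186], dtype=int32)), (np.int32(78), array([353, 160,  15,  16], dtype=int32)), (np.int32(194), array([248, 219,  55,   7], dtype=int32)), (np.int32(37), array([173, 239,   7,  15], dtype=int32)), (np.int32(97), array([126, 245,  16,  16], dtype=int32))]
side [(np.int32(639), array([13, 55, 77, 34], dtype=int32)), (np.int32(86), array([134, 183,  14,  13], dtype=int32)), (np.int32(80), array([159, 195,  13,  14], dtype=int32)), (np.int32(123), array([480, 194,  13,  12], dtype=int32)), (np.int32(81), array([241, 227,  14,  12], dtype=int32)), (np.int32(122), array([351, 239,  17,  17], dtype=int32)), (np.int32(38), array([258, 249,  14,   5], dtype=int32)), (np.int32(31), array([277, 257,  12,  10], dtype=int32)), (np.int32(31), array([311, 284,   8,   7], dtype=int32)), (np.int32(1213), array([473, 296,  39,  88], dtype=int32))]
```

Call:
{"method": "apply_moves", "body": {"increments": [[0.015,0.03,0,0,0],[0.03,0.07,0.01,0,0],[0.054,0.1134,0.03,0,0],[0.054,0.1134,0.06,0,0],[0.054,0.1134,0.085,0,0],[0.054,0.1134,0.097,0,0],[0.054,0.1134,0.097,0,0],[0.054,0.1134,0.097,0,0],[0.054,0.1134,0.097,0,0],[0.054,0.1134,0.097,0,0]]}}

```text
clock: 49.1
tool_pos: [0.3981, 0.217, 0.0405]
eef_rot: [0.032, 0.999, 0.0, 0.001]
ft_force: [-0.3, -0.0, -0.2]
grip_width: 1.0
finger_force: 0.0
```

```bash
python3 - <<'E'
from h import *
print(to(.3981,.2163,.006))
print([(a,b) for a,c,b,m in comps(mask(frame("side"),"blue")) if 120<c[0]<200])
E
```

```text
[ 0.     -0.0007  0.0345  0.    ]
[(np.int32(285), array([113,  31,  41,  19], dtype=int32)), (np.int32(101), array([134, 182,  16,  14], dtype=int32)), (np.int32(68), array([159, 198,  12,  11], dtype=int32))]
```

Call:
{"method": "apply_moves", "body": {"increments": [[0,0,0.01,0,0],[0,0,0.02,0,0.2],[0,0,0.03,0,0.2],[0,0,0.0345,0,0.2],[0,0,0.0345,0,0.3],[0,0,0.0345,0,0.6],[0,0,0.0345,0,0.7],[0,0,0.0345,0,0.75],[0,0,0.0345,0,0.75],[0,0,0.0345,0,0.75]], "squeeze": 30}}

```text
clock: 50.5
tool_pos: [0.398, 0.217, 0.0057]
eef_rot: [0.032, 0.999, 0.0, 0.0]
ft_force: [-0.4, -0.5, 3.3]
grip_width: 0.485
finger_force: 30.0
```

Call:
{"method": "apply_moves", "body": {"increments": [[0,0,0,0,0.75],[0,0,0,0,0.75],[0,0,0,0,0.75],[0,0,-0.01,0,0.75],[0,0,-0.03,0,0.75],[0,0,-0.06,0,0.75],[0,0,-0.09,0,0.75],[0,0,-0.12,0,0.75],[0,0,-0.12,0,0.75],[0,0,-0.12,0,0.75]]}}

```text
clock: 51.75
tool_pos: [0.397, 0.2165, 0.1248]
eef_rot: [0.032, 0.999, -0.0, -0.001]
ft_force: [-0.2, 0.2, -0.7]
grip_width: 0.483
finger_force: 30.0
```

```bash
python3 - <<'E'
from h import *
s=r.read_state(); print(s["tool_pos"],s["grip_width"]*91,to(.4374,-.0195,.096))
E
```

```text
[0.39700428 0.21646552 0.12480625] 43.97979282872511 [-0.0554 -0.2329  0.0289  0.    ]
```

Call:
{"method": "apply_moves", "body": {"increments": [[-0.006,-0.025,0,0,0.75],[-0.016,-0.07,0,0,0.75],[-0.028,-0.12,0,0,0.75],[-0.04,-0.17,0,0,0.75],[-0.05,-0.21,0,0,0.75],[-0.055,-0.233,0.01,0,0.75],[-0.055,-0.233,0.02,0,0.75],[-0.055,-0.233,0.029,0,0.75],[-0.055,-0.233,0.029,0,0.75],[-0.055,-0.233,0.029,0,0.75]]}}

```text
clock: 53.0
tool_pos: [0.4378, -0.0185, 0.0965]
eef_rot: [0.031, 1.0, 0.0, 0.0]
ft_force: [0.2, -0.3, -0.4]
grip_width: 0.488
finger_force: 30.0
```

Call:
{"method": "apply_moves", "body": {"increments": [[0,0,0,0,0.75],[0,0,0,0,0.75],[0,0,0,0,0.75],[0,0,0,0,0.75],[0,0,0,0,0.75],[0,0,0.002,0,0.75],[0,0,0.004,0,0.75],[0,0,0.006,0,0.75],[0,0,0.006,0,0.75],[0,0,0.006,0,0.75]]}}

```text
clock: 54.25
tool_pos: [0.4378, -0.0192, 0.0904]
eef_rot: [0.032, 0.999, 0.0, 0.0]
ft_force: [-0.1, -0.4, -0.6]
grip_width: 0.485
finger_force: 30.0
```

```bash
python3 - <<'E'
from h import *
s=r.read_state(); print(s["tool_pos"],s["grip_width"]*91,to(.4374,-.0195,.066))
u=sil("side",*s["tool_pos"][:2],STO(s["tool_pos"][2]-.0057))[:,0]; print(u.min(0),u.max(0)-u.min(0),[(a,b) for a,c,b,m in comps(mask(frame("side"),"blue")) if np.hypot(*(c-u.mean(0)))<20])
u=sil("side",.4374,-.0195,JAR(.004))[:,0]; print(u.min(0),u.max(0)-u.min(0),[(a,b) for a,c,b,m in comps(mask(frame("side"),"amber")) if np.hypot(*(c-u.mean(0)))<20])
E
```

```text
[ 0.43783242 -0.01916547  0.09042989] 44.11350775154371 [ 0.0004 -0.0004  0.0244  0.    ]
[219.56085 202.65207] [17.854568 18.291107] [(np.int32(92), array([219, 204,  14,  16], dtype=int32))]
[220.16576 215.18161] [20.332108 29.57634 ] [(np.int32(385), array([222, 220,  19,  25], dtype=int32))]
```

Call:
{"method": "apply_moves", "body": {"increments": [[0,0,0.005,0,0.75],[0,0,0.01,0,0.75],[0,0,0.013,0,0.75],[0,0,0.016,0,0.75],[0,0,0.018,0,0.75],[0,0,0.02,0,0.75],[0,0,0.022,0,0.75],[0,0,0.024,0,0.75],[0,0,0.024,0,0.75],[0,0,0.024,0,0.75]]}}

```text
clock: 55.8
tool_pos: [0.4379, -0.0192, 0.0665]
eef_rot: [0.032, 0.999, 0.0, 0.0]
ft_force: [0.1, 0.1, -0.8]
grip_width: 0.486
finger_force: 30.0
```

Call:
{"method": "apply_moves", "body": {"increments": [[0,0,0.001,0,0.75],[0,0,0.002,0,0.75],[0,0,0.003,0,0.75],[0,0,0.004,0,0.75],[0,0,0.005,0,0.75],[0,0,0.006,0,0.75],[0,0,0.007,0,0.75],[0,0,0.0075,0,0.75],[0,0,0.0075,0,0.75],[0,0,0.0075,0,0.75]]}}

```text
clock: 57.05
tool_pos: [0.4379, -0.0192, 0.0597]
eef_rot: [0.032, 0.999, 0.0, 0.0]
ft_force: [-2.5, 0.1, 7.7]
grip_width: 0.481
finger_force: 30.0
```

Call:
{"method": "apply_moves", "body": {"increments": [[0,0,0,0,0.75],[0,0,0,0,0.3],[0,0,0,0,0.3],[0,0,0,0,0.3],[0,0,-0.02,0,0.3],[0,0,-0.045,0,0.3],[0,0,-0.045,0,0.7],[0,0,-0.045,0,1],[0,0,-0.045,0,1],[0,0,-0.045,0,1]]}}

```text
clock: 58.3
tool_pos: [0.4373, -0.0191, 0.1032]
eef_rot: [0.032, 0.999, 0.0, -0.001]
ft_force: [-0.2, -0.1, 0.7]
grip_width: 0.294
finger_force: 0.0
```

Call:
{"method": "apply_moves", "body": {"increments": [[0,0,0,0,1],[0,0,0.003,0,1],[0,0,0.008,0,1],[0,0,0.012,0,1],[0,0,0.015,0,1],[0,0,0.017,0,1],[0,0,0.019,0,1],[0,0,0.02,0,1],[0,0,0.021,0,1],[0,0,0.0215,0,1]]}}

```text
clock: 59.55
tool_pos: [0.4379, -0.0192, 0.0842]
eef_rot: [0.032, 0.999, 0.0, 0.0]
ft_force: [-5.3, 0.7, 19.5]
grip_width: 0.006
finger_force: 9.5
```

Call:
{"method": "apply_moves", "body": {"increments": [[0,0,-0.02,0,1],[0.002,0.02,-0.03,0,1],[0.002,0.065,-0.03,0,1],[0.002,0.07,-0.02,0,1],[0.002,0.07,0.01,0,1],[0.002,0.07,0.035,0,1],[0.002,0.07,0.049,0,1],[0.002,0.07,0.049,0,1],[0.002,0.06,0.049,0,1],[0.002,0.05,0.049,0,1]]}}

```text
clock: 60.8
tool_pos: [0.4394, 0.03, 0.034]
eef_rot: [0.032, 0.999, 0.0, 0.001]
ft_force: [0.3, 0.5, 0.7]
grip_width: 0.006
finger_force: 0.0
```

```bash
python3 - <<'E'
from h import *
s=r.read_state(); print(s["tool_pos"],lane_inv(s["tool_pos"][:2]),to(*lane(0,.0135),.033))
E
```

```text
[0.43939642 0.03001168 0.03403449] [0.00023332 0.15965038] [ 0.0002 -0.1462  0.001   0.    ]
```

Call:
{"method": "apply_moves", "body": {"increments": [[0,-0.01,0,0,1],[0,-0.02,0,0,1],[0,-0.03,0,0,1],[0,-0.04,0,0,1],[0,-0.05,0,0,1],[0,-0.06,0,0,1],[0,-0.07,0,0,1],[0,-0.08,0,0,1],[0,-0.09,0,0,1],[0,-0.098,0,0,1]]}}

```text
clock: 62.05
tool_pos: [0.4326, -0.0673, 0.0334]
eef_rot: [0.032, 0.999, 0.0, -0.0]
ft_force: [-0.2, 6.0, 4.1]
grip_width: 0.004
finger_force: 3.2
```

Call:
{"method": "apply_moves", "body": {"increments": [[0,-0.008,0,0,1],[0,-0.016,0,0,1],[0,-0.024,0,0,1],[0,-0.032,0,0,1],[0,-0.038,0,0,1],[0,-0.043,0,0,1],[0,-0.047,0,0,1],[0,-0.049,0,0,1],[0,-0.049,0,0,1],[0,-0.049,0,0,1]]}}

```text
clock: 63.3
tool_pos: [0.4292, -0.1143, 0.0334]
eef_rot: [0.033, 0.999, 0.002, -0.0]
ft_force: [1.1, 14.5, 8.1]
grip_width: 0.006
finger_force: 7.0
```

Call:
{"method": "apply_moves", "body": {"increments": [[0,0.01,0,0,1],[0,0.03,0,0,1],[0,0.05,-0.01,0,0.7],[0,0.09,-0.03,0,0.3],[0,0.14,-0.05,0,0],[0,0.18,-0.08,0,0],[0,0.2,-0.11,0,0],[0,0.2,-0.11,0,0],[0,0.2,-0.11,0,0],[0,0.2,-0.11,0,0]]}}

```text
clock: 64.55
tool_pos: [0.4413, 0.0827, 0.1421]
eef_rot: [0.032, 0.999, -0.001, -0.002]
ft_force: [0.1, 0.8, -0.5]
grip_width: 0.848
finger_force: 0.0
```

```bash
python3 - <<'E'
from h import *
find("amber",JAR(.005)); find("blue",STO(0))
print(to(.6388,.182,.1,np.deg2rad(95.3)))
outs=[]
for n,a,b in(("top",310,235),("side",270,245)): outs.append(cv2.resize(frame(n)[b-45:b+45,a-65:a+65],(400,277)))
cv2.imwrite("pics/p2.png",np.hstack(outs))
E
```

```text
amber [0.6384 0.1795] [ 0.7 -0.7 -1.1 -0.1] 242 [180 152  18  18]
amber [ 0.4273 -0.1272] None 46 [298 229   5  16]
amber [ 0.0723 -0.6487] None 81 [502 375  10   9]
blue [ 0.9141 -0.5791] None 105 [441  71  12  12]
blue [0.8148 0.6129] None 135 [19 95 51 14]
blue [ 0.5323 -0.6997] None 1994 [482 121  30 186]
blue [ 0.6258 -0.3029] [ 0.1 -0.4 -0.3  0.3] 77 [353 161  15  15]
blue [ 0.4661 -0.0383] [-4.5  0.6  3.8  3.6] 121 [256 219  33   6]
blue [ 0.4604 -0.1218] [ 1.4  1.3 -0.2 -2.3] 42 [290 222  13   4]
blue [0.3821 0.3179] [ 0.4 -0.2 -0.5 -0.3] 97 [126 245  16  16]
[-0.1897  0.1105  0.0435 -0.1562]
```

View pics/p2.png

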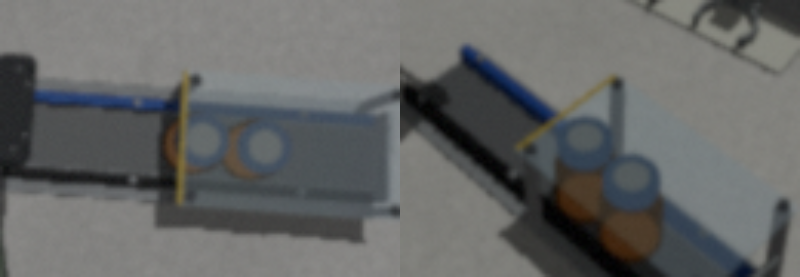

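Both stoppered jars stand upright under the guard: heads at (205,143) and (263,148) in the top crop, and the side view agrees. Third jar next.

Call:
{"method": "apply_moves", "body": {"increments": [[-0.02,0.01,0,-0.03,0],[-0.055,0.03,0,-0.07,0],[-0.09,0.05,0,-0.11,0],[-0.125,0.07,0,-0.14,0],[-0.16,0.09,0,-0.156,0],[-0.19,0.1105,0.01,-0.156,0],[-0.19,0.1105,0.025,-0.156,0],[-0.19,0.1105,0.042,-0.156,0],[-0.19,0.1105,0.042,-0.156,0],[-0.19,0.1105,0.042,-0.156,0]]}}

```text
clock: 66.7
tool_pos: [0.6387, 0.1816, 0.102]
eef_rot: [-0.046, 0.999, 0.0, 0.0]
ft_force: [-0.5, 0.4, 0.0]
grip_width: 0.999
finger_force: 0.0
```

```bash
python3 - <<'E'
from h import *
print(to(.6388,.182,.0285,np.deg2rad(95.3)))
E
```

```text
[-0.0001  0.0004  0.0735 -0.0006]
```

Call:
{"method": "apply_moves", "body": {"increments": [[0,0,0.015,0,0],[0,0,0.03,0,0],[0,0,0.045,0,0],[0,0,0.058,0,0],[0,0,0.068,0,0],[0,0,0.0735,0,0],[0,0,0.0735,0,0.3],[0,0,0.0735,0,0.6],[0,0,0.0735,0,0.7],[0,0,0.0735,0,0.7]], "squeeze": 40}}

```text
clock: 67.95
tool_pos: [0.6392, 0.182, 0.0284]
eef_rot: [-0.046, 0.999, 0.0, 0.0]
ft_force: [-0.0, -0.4, 0.2]
grip_width: 0.592
finger_force: 0.0
```

Call:
{"method": "apply_moves", "body": {"increments": [[0,0,0,0,0.7],[0,0,0,0,0.7],[0,0,0,0,0.7],[0,0,0,0,0.7],[0,0,0,0,0.7],[0,0,0,0,0.7],[0,0,0,0,0.7],[0,0,0,0,0.7],[0,0,0,0,0.7],[0,0,0,0,0.7]]}}

```text
clock: 69.2
tool_pos: [0.6392, 0.182, 0.0283]
eef_rot: [-0.046, 0.999, 0.0, 0.0]
ft_force: [-1.2, -0.1, 4.8]
grip_width: 0.562
finger_force: 40.0
```

Call:
{"method": "apply_moves", "body": {"increments": [[0.004,0,0,0,0.7],[0.008,0,0,0,0.7],[0.013,0,0,0,0.7],[0.018,0,0,0,0.7],[0.024,0,0,0,0.7],[0.031,0,0,0,0.7],[0.038,0,0,0,0.7],[0.045,0,0,0,0.7],[0.05,0,0,0,0.7],[0.055,0,0,0,0.7]]}}

```text
clock: 70.45
tool_pos: [0.5822, 0.1764, 0.0269]
eef_rot: [-0.046, 0.999, -0.0, -0.002]
ft_force: [-0.1, -0.3, -1.6]
grip_width: 0.562
finger_force: 40.0
```

Call:
{"method": "apply_moves", "body": {"increments": [[0,0,-0.005,0,0.7],[0,0,-0.015,0,0.7],[0,0,-0.025,0,0.7],[0,0,-0.035,0,0.7],[0,0,-0.05,0,0.7],[0,0,-0.07,0,0.7],[0,0,-0.08,0,0.7],[0,0,-0.08,0,0.7],[0,0,-0.08,0,0.7],[0,0,-0.08,0,0.7]]}}

```text
clock: 71.7
tool_pos: [0.5838, 0.1767, 0.1071]
eef_rot: [-0.046, 0.999, -0.0, -0.001]
ft_force: [0.7, -0.1, -2.4]
grip_width: 0.563
finger_force: 40.0
```

```bash
python3 - <<'E'
from h import *
s=r.read_state(); print(s["tool_pos"],s["grip_width"]*91,to(*lane(0.0005,.11),.0535,LYAW+np.pi/2))
u=sil("side",*s["tool_pos"][:2],JAR(s["tool_pos"][2]-.0237))[:,0]; print(u.min(0),u.max(0)-u.min(0),[(a,b) for a,c,b,m in comps(mask(frame("side"),"amber")) if np.hypot(*(c-u.mean(0)))<30])
E
```

```text
[0.58375123 0.17669371 0.1071139 ] 51.213995303148494 [ 0.1646 -0.1818  0.0539  0.1559]
[208.19772 138.70166] [18.594742 27.1483  ] [(np.int32(271), array([208, 138,  19,  26], dtype=int32))]
```

Call:
{"method": "apply_moves", "body": {"increments": [[0.01,-0.011,0,0.02,0.7],[0.03,-0.033,0,0.06,0.7],[0.06,-0.066,0,0.1,0.7],[0.09,-0.1,0,0.13,0.7],[0.12,-0.133,0,0.156,0.7],[0.145,-0.16,0,0.156,0.7],[0.16,-0.177,0,0.156,0.7],[0.1646,-0.1818,0.01,0.156,0.7],[0.1646,-0.1818,0.03,0.156,0.7],[0.1646,-0.1818,0.05,0.156,0.7]]}}

```text
clock: 73.1
tool_pos: [0.4371, -0.0192, 0.0571]
eef_rot: [0.032, 0.999, 0.0, 0.0]
ft_force: [0.9, -0.1, -2.3]
grip_width: 0.559
finger_force: 40.0
```

Call:
{"method": "apply_moves", "body": {"increments": [[0,0,0,0,0.7],[0,0,0,0,0.7],[0,0,0,0,0.7],[0,0,0.002,0,0.7],[0,0,0.004,0,0.7],[0,0,0.004,0,0.7],[0,0,0.004,0,0.7],[0,0,0.004,0,0.7],[0,0,0.004,0,0.7],[0,0,0.004,0,0.7]]}}

```text
clock: 74.35
tool_pos: [0.4371, -0.0193, 0.0539]
eef_rot: [0.032, 0.999, 0.0, 0.0]
ft_force: [0.1, -0.8, -1.3]
grip_width: 0.561
finger_force: 40.0
```

```bash
python3 - <<'E'
from h import *
s=r.read_state(); print(s["tool_pos"],s["grip_width"]*91,to(*lane(.0005,.11),.0282,LYAW+np.pi/2))
u=sil("side",*s["tool_pos"][:2],JAR(s["tool_pos"][2]-.0235))[:,0]; print(u.min(0),u.max(0)-u.min(0),[(a,b) for a,c,b,m in comps(mask(frame("side"),"amber")) if np.hypot(*(c-u.mean(0)))<30])
E
```

```text
[ 0.43709275 -0.01932566  0.05393467] 51.083996529958874 [ 0.0006 -0.0003  0.0257 -0.0001]
[219.2224  208.21356] [20.691101 30.1288  ] [(np.int32(260), array([220, 211,  19,  27], dtype=int32))]
```

Call:
{"method": "apply_moves", "body": {"increments": [[0.0005,0,0.005,0,0.7],[0.0005,0,0.01,0,0.7],[0.0005,0,0.015,0,0.7],[0.0005,0,0.019,0,0.7],[0.0005,0,0.022,0,0.7],[0.0005,0,0.024,0,0.7],[0.0005,0,0.026,0,0.7],[0.0005,0,0.0265,0,0.7],[0.0005,0,0.027,0,0.7],[0.0005,0,0.027,0,0.7]]}}

```text
clock: 75.75
tool_pos: [0.4366, -0.0193, 0.0272]
eef_rot: [0.032, 0.999, 0.0, 0.0]
ft_force: [-1.4, -0.3, 2.6]
grip_width: 0.559
finger_force: 40.0
```

Call:
{"method": "apply_moves", "body": {"increments": [[0,0,0,0,0.4],[0,0,0,0,0.2],[0,0,0,0,0.1],[0,0,0,0,0],[0,0,-0.02,0,0],[0,0,-0.05,0,0],[0,0,-0.09,0,0],[0,0.04,-0.11,0,0],[0,0.09,-0.11,0,0],[0,0.12,-0.11,0,0]]}}

```text
clock: 77.0
tool_pos: [0.4444, 0.1022, 0.1374]
eef_rot: [0.031, 1.0, 0.0, 0.001]
ft_force: [0.3, -0.7, -1.0]
grip_width: 1.0
finger_force: 0.0
```

```bash
python3 - <<'E'
from h import *
B=find("blue",STO(0)); find("amber",JAR(.004))
print(to(.3821,.3178,.04))
E
```

```text
blue [ 0.9141 -0.5791] None 105 [441  71  12  12]
blue [0.8146 0.6141] None 137 [19 95 50 14]
blue [ 0.5323 -0.6997] None 1997 [482 121  30 186]
blue [ 0.6258 -0.3029] [ 0.2 -0.4 -0.3  0.3] 77 [353 161  15  15]
blue [ 0.4669 -0.0545] [-1.1  0.2  0.9  0.9] 195 [247 219  56   7]
blue [0.382 0.318] [ 0.3 -0.2 -0.4 -0.3] 97 [126 245  16  16]
amber [ 0.4368 -0.0195] [ 0.2 -0.3 -0.4  0.1] 258 [251 225  18  18]
amber [ 0.4281 -0.1275] None 47 [298 229   5  15]
amber [ 0.0719 -0.6495] None 79 [502 375  10   9]
[0.0762 0.2134 0.097  0.    ]
```

The third jar is at (0.4368,-0.0195). The stopper at (0.382,0.318) has not moved.

Call:
{"method": "apply_moves", "body": {"increments": [[0.012,0.03,0,0,0],[0.03,0.08,0,0,0],[0.048,0.13,0,0,0],[0.065,0.18,0.01,0,0],[0.0762,0.213,0.03,0,0],[0.0762,0.213,0.06,0,0],[0.0762,0.213,0.085,0,0],[0.0762,0.213,0.097,0,0],[0.0762,0.213,0.097,0,0],[0.0762,0.213,0.097,0,0]]}}

```text
clock: 78.85
tool_pos: [0.3826, 0.3182, 0.0408]
eef_rot: [0.032, 0.999, 0.001, 0.001]
ft_force: [-0.7, 0.5, -0.0]
grip_width: 0.997
finger_force: 0.0
```

```bash
python3 - <<'E'
from h import *
print(to(.3821,.3178,.006))
E
```

```text
[ 0.0005 -0.0005  0.0348  0.    ]
```

Call:
{"method": "apply_moves", "body": {"increments": [[0,0,0.01,0,0],[0,0,0.02,0,0.2],[0,0,0.03,0,0.2],[0,0,0.0345,0,0.2],[0,0,0.0345,0,0.3],[0,0,0.0345,0,0.6],[0,0,0.0345,0,0.7],[0,0,0.0345,0,0.75],[0,0,0.0345,0,0.75],[0,0,0.0345,0,0.75]], "squeeze": 30}}

```text
clock: 80.1
tool_pos: [0.382, 0.3181, 0.0057]
eef_rot: [0.032, 0.999, 0.0, 0.0]
ft_force: [-0.0, 0.6, 1.6]
grip_width: 0.488
finger_force: 30.0
```

Call:
{"method": "apply_moves", "body": {"increments": [[0,0,0,0,0.75],[0,0,0,0,0.75],[0,0,0,0,0.75],[0,0,-0.01,0,0.75],[0,0,-0.03,0,0.75],[0,0,-0.06,0,0.75],[0,0,-0.09,0,0.75],[0,0,-0.12,0,0.75],[0,0,-0.12,0,0.75],[0,0,-0.12,0,0.75]]}}

```text
clock: 81.35
tool_pos: [0.3811, 0.3173, 0.1247]
eef_rot: [0.032, 0.999, -0.001, -0.001]
ft_force: [-0.5, -0.1, -0.3]
grip_width: 0.485
finger_force: 30.0
```

```bash
python3 - <<'E'
from h import *
s=r.read_state(); print(s["tool_pos"],s["grip_width"]*91,to(.4368,-.0195,.096))
E
```

```text
[0.38109406 0.31728754 0.12473469] 44.13040990783891 [-0.0771 -0.3325  0.029   0.    ]
```

Call:
{"method": "apply_moves", "body": {"increments": [[-0.006,-0.025,0,0,0.75],[-0.017,-0.075,0,0,0.75],[-0.028,-0.125,0,0,0.75],[-0.04,-0.175,0,0,0.75],[-0.052,-0.225,0,0,0.75],[-0.064,-0.275,0,0,0.75],[-0.073,-0.315,0,0,0.75],[-0.077,-0.333,0.01,0,0.75],[-0.077,-0.333,0.02,0,0.75],[-0.077,-0.333,0.029,0,0.75]]}}

```text
clock: 82.6
tool_pos: [0.4365, -0.0188, 0.0951]
eef_rot: [0.032, 0.999, 0.0, -0.001]
ft_force: [-0.3, -0.6, -0.4]
grip_width: 0.484
finger_force: 30.0
```

Call:
{"method": "apply_moves", "body": {"increments": [[0,0,0,0,0.75],[0,0,0,0,0.75],[0,0,0,0,0.75],[0,0,0,0,0.75],[0,0,0,0,0.75],[0,0,0.002,0,0.75],[0,0,0.004,0,0.75],[0,0,0.006,0,0.75],[0,0,0.006,0,0.75],[0,0,0.006,0,0.75]]}}

```text
clock: 83.85
tool_pos: [0.4374, -0.0194, 0.0904]
eef_rot: [0.032, 0.999, 0.0, 0.0]
ft_force: [0.4, 0.5, -0.1]
grip_width: 0.485
finger_force: 30.0
```

```bash
python3 - <<'E'
from h import *
s=r.read_state(); print(s["tool_pos"],s["grip_width"]*91,to(.4368,-.0195,.066))
u=sil("side",*s["tool_pos"][:2],STO(s["tool_pos"][2]-.0057))[:,0]; print(u.min(0),u.max(0)-u.min(0),[(a,b) for a,c,b,m in comps(mask(frame("side"),"blue")) if np.hypot(*(c-u.mean(0)))<20])
u=sil("side",.4368,-.0195,JAR(.004))[:,0]; print(u.min(0),u.max(0)-u.min(0),[(a,b) for a,c,b,m in comps(mask(frame("side"),"amber")) if np.hypot(*(c-u.mean(0)))<20])
E
```

```text
[ 0.43742596 -0.0193612   0.09042499] 44.09638021483673 [ 0.0006 -0.0002  0.0244  0.    ]
[219.4984  202.76991] [17.860535 18.297394] [(np.int32(91), array([219, 205,  13,  16], dtype=int32))]
[220.00243 215.30281] [20.342758 29.583984] [(np.int32(382), array([221, 220,  20,  26], dtype=int32))]
```

Call:
{"method": "apply_moves", "body": {"increments": [[0,0,0.005,0,0.75],[0,0,0.01,0,0.75],[0,0,0.013,0,0.75],[0,0,0.016,0,0.75],[0,0,0.018,0,0.75],[0,0,0.02,0,0.75],[0,0,0.022,0,0.75],[0,0,0.024,0,0.75],[0,0,0.024,0,0.75],[0,0,0.024,0,0.75]]}}

```text
clock: 85.4
tool_pos: [0.4374, -0.0194, 0.0665]
eef_rot: [0.032, 0.999, 0.0, 0.0]
ft_force: [0.6, 0.5, 0.5]
grip_width: 0.485
finger_force: 30.0
```

Call:
{"method": "apply_moves", "body": {"increments": [[0,0,0.001,0,0.75],[0,0,0.002,0,0.75],[0,0,0.003,0,0.75],[0,0,0.004,0,0.75],[0,0,0.005,0,0.75],[0,0,0.006,0,0.75],[0,0,0.007,0,0.75],[0,0,0.0075,0,0.75],[0,0,0.0075,0,0.75],[0,0,0.0075,0,0.75]]}}

```text
clock: 86.65
tool_pos: [0.4375, -0.0193, 0.0597]
eef_rot: [0.032, 0.999, 0.0, 0.0]
ft_force: [-2.6, 0.4, 7.8]
grip_width: 0.48
finger_force: 30.0
```

Call:
{"method": "apply_moves", "body": {"increments": [[0,0,0,0,0.75],[0,0,0,0,0.3],[0,0,0,0,0.3],[0,0,0,0,0.3],[0,0,-0.02,0,0.3],[0,0,-0.045,0,0.3],[0,0,-0.045,0,0.7],[0,0,-0.045,0,1],[0,0,-0.045,0,1],[0,0,-0.045,0,1]]}}

```text
clock: 87.9
tool_pos: [0.4369, -0.0193, 0.1032]
eef_rot: [0.032, 0.999, 0.0, -0.001]
ft_force: [-0.1, 0.4, 0.5]
grip_width: 0.296
finger_force: 0.0
```

Call:
{"method": "apply_moves", "body": {"increments": [[0,0,0,0,1],[0,0,0.003,0,1],[0,0,0.008,0,1],[0,0,0.012,0,1],[0,0,0.015,0,1],[0,0,0.017,0,1],[0,0,0.019,0,1],[0,0,0.02,0,1],[0,0,0.021,0,1],[0,0,0.0215,0,1]]}}

```text
clock: 89.15
tool_pos: [0.4375, -0.0194, 0.0842]
eef_rot: [0.032, 0.999, 0.0, 0.0]
ft_force: [-5.8, 0.2, 19.3]
grip_width: 0.006
finger_force: 9.6
```

Call:
{"method": "apply_moves", "body": {"increments": [[0,0,-0.02,0,1],[0.001,0.02,-0.03,0,1],[0.0015,0.065,-0.03,0,1],[0.0015,0.07,-0.02,0,1],[0.0015,0.07,0.01,0,1],[0.0015,0.07,0.035,0,1],[0.0015,0.07,0.049,0,1],[0.0015,0.07,0.049,0,1],[0.0015,0.06,0.049,0,1],[0.0015,0.05,0.049,0,1]]}}

```text
clock: 90.4
tool_pos: [0.4395, 0.0298, 0.034]
eef_rot: [0.032, 0.999, 0.0, 0.001]
ft_force: [1.0, -0.7, -0.4]
grip_width: 0.006
finger_force: 0.0
```

```bash
python3 - <<'E'
from h import *
s=r.read_state(); print(s["tool_pos"],lane_inv(s["tool_pos"][:2]),to(*lane(0,.0135),.033))
E
```

```text
[0.43949598 0.02981745 0.03404901] [0.00034504 0.15946288] [ 0.0003 -0.146   0.001   0.    ]
```

Call:
{"method": "apply_moves", "body": {"increments": [[0,-0.01,0,0,1],[0,-0.02,0,0,1],[0,-0.03,0,0,1],[0,-0.04,0,0,1],[0,-0.05,0,0,1],[0,-0.06,0,0,1],[0,-0.07,0,0,1],[0,-0.08,0,0,1],[0,-0.09,0,0,1],[0,-0.098,0,0,1]]}}

```text
clock: 91.65
tool_pos: [0.4328, -0.0672, 0.0335]
eef_rot: [0.032, 0.999, 0.001, -0.0]
ft_force: [0.9, 8.4, 6.1]
grip_width: 0.007
finger_force: 4.1
```

Call:
{"method": "apply_moves", "body": {"increments": [[0,-0.008,0,0,1],[0,-0.016,0,0,1],[0,-0.024,0,0,1],[0,-0.032,0,0,1],[0,-0.038,0,0,1],[0,-0.043,0,0,1],[0,-0.047,0,0,1],[0,-0.049,0,0,1],[0,-0.049,0,0,1],[0,-0.049,0,0,1]]}}

```text
clock: 92.9
tool_pos: [0.4293, -0.1143, 0.0335]
eef_rot: [0.033, 0.999, 0.002, -0.0]
ft_force: [2.2, 14.7, 7.4]
grip_width: 0.003
finger_force: 7.4
```

Call:
{"method": "apply_moves", "body": {"increments": [[0,0.01,0,0,1],[0,0.03,0,0,1],[0,0.05,-0.01,0,0.7],[0,0.09,-0.03,0,0.3],[0,0.14,-0.05,0,0],[0,0.18,-0.08,0,0],[0,0.24,-0.11,0,0],[0,0.3,-0.13,0,0],[0,0.3,-0.13,0,0],[0,0.3,-0.13,0,0]]}}

```text
clock: 94.15
tool_pos: [0.4482, 0.1826, 0.1626]
eef_rot: [0.031, 1.0, -0.001, -0.001]
ft_force: [0.5, -0.6, -0.4]
grip_width: 0.851
finger_force: 0.0
```

```bash
python3 - <<'E'
from h import *
outs=[]
for n,a,b in(("top",320,235),("side",275,250)):
    im=frame(n)
    for y in (-.0245,-.0765,-.1285):
        for s in (sil(n,*lane(-.002,y),[(.0225,.07),(.0225,.084)]),):
            cv2.polylines(im,[np.round(s*8).astype(int)],True,(0,255,0),1,cv2.LINE_AA,3)
    outs.append(cv2.resize(im[b-45:b+45,a-65:a+65],(400,277)))
cv2.imwrite("pics/p3.png",np.hstack(outs))
s=r.read_state();print(s["tool_pos"],s["clock"])
E
```

```text
[0.44866265 0.18209637 0.16300677] 94.45
```

View pics/p3.png

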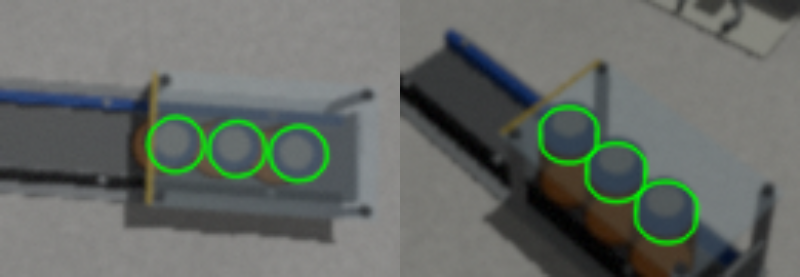

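All three stopper heads match the outlines predicted for seated stoppers at lane y ≈ -0.025, -0.077 and -0.129 in both views. The jars are upright and the robot is clear, so I'm handing in.

```bash
python3 -c "
from plant import r; print(r.job_done())"
```

```text
the job is handed in; nothing more can be done
None
```

I handed in the job at about 94 s of the 210 s limit; all three jars present are stoppered and stand upright in the lane under the guard, going by both cameras. The hand-in call returned no verdict.

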